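Put the sheet holders away in the sliding-lid boxes

ROBOT

A 7-joint arm with a two-finger parallel gripper is mounted at the origin on the work surface; the furniture and walls round the work are solid. World frame = base frame: x ahead of the robot, y to its left, z up, the work surface at z = 0. Lengths are in m, angles in rad, forces in N, time in s.
With the tool pointing down it reaches from about 0.4 to 0.85 m from the base axis. Payload 10.4 kg.
Tool frame: the origin (TCP) lies midway between the tips of the shut fingers; the grasp point (between the pads) lies manip.grip_depth behind it (manip.grip_depth is the distance from the TCP to the grasp point, in m); z points along the fingers, x is the direction in which the jaws open and shut, and the axes are right-handed (so a half turn about z gives the same grasp; the last joint's range is limited). The gripper opens to 85 mm and grips with 20 to 120 N. Pads are 22 mm wide; open, the fingers measure 114 mm over their backs; the gripper's body (76 mm by 85 mm) begins 54 mm behind the grasp point. The pads swing forward as they close: fully open they stand 13 mm farther back than shut.
Start: joints at [-1.243, 0.332, -0.065, 1.46, 0.022, 1.35, -0.088], TCP at [0.215, 0.587, 0.231] pointing down, gripper open.
Joint ranges: [-2.6, 2.6], [-0.5, 2.12], [-1.47, 1.34], [0.16, 2.42], [-1.27, 4.41], [0.06, 2.06], [-2.6, 2.6]. Speed limits (rad/s): [2.22, 2.22, 2.79, 2.79, 3.14, 3.14, 3.14].

INTERFACE

Orientations are given as a unit quaternion [x, y, z, w].
In Python, from workcell import manip gives the robot as it stands. The module is installed in compiled form; this text tells all that it offers.
- The arm moves only by the tool send_rows, never from a script. Its argument "steps" is a list of rows, each a list of 2 entries, a list of its own where there are three numbers: the shift along the tool's x, y, z in m, then the turn about the tool's z in rad. In form: [[[x, y, z], spin], ...]. A call has exactly 8 rows; each row is the pose to reach, as a shift and turn from the pose commanded when the call began, along the tool's axes at that moment; what a row does not reach only later rows make up. A row lasts 1/8 s, in which the tool goes at most 62.5 mm and 10.7 degrees, less where a joint would pass 70% of its speed; a pose out of reach is approached as far as the arm can. A call with a gripper value outside its range is refused whole. "hand" is the opening, from 0 (shut) to 1 (fully open), set as the call begins (left out, the last holds). The fingers move at their own pace and stop on an object; "force" is the grip in N (left out, the last holds). Time passes only in rows, so rows that repeat a pose let the fingers close, or fill a call up. It gives the time, the measured TCP pose, the force and the opening at its end, in the units of the state.
- manip.get_obs(): the state, without advancing time (a new reading comes with each control period).
- manip.camera(name): name is "side" or "top"; returns (picture, depth): 384x512x3 uint8, red, green, blue; 384x512 float32, m along the optical axis (not along the pixel's ray), 0 where there is no reading.
- manip.camera_info(name): a dict with "intrinsics" (3x3 intrinsics, pixels), "pose" (4x4, takes a point from camera to world coordinates). Camera axes: x right, y up, looking along -z (the intrinsics and any distortion apply to the point x, -y, -z); pixel columns grow to the right and rows downward; lengths in m; the calibration is good to about 2 mm. A picture is of the moment at which its call begins. camera_info takes no time and is no camera call.
- manip.hand_in(): hands the job in, once; it reports no verdict.
The state is a dict: "clock": time; "joint_pos": joint angles; "joint_velocities": joint speeds; "tau": joint torques, N m; "position": TCP position; "ee_rot": TCP orientation; "ft_force": force on the tool from outside, world axes, zero at the start; "torque": the same for the moment, N m; "grip_width": opening from 0.0 (shut) to 1.0 (fully open).
Only numpy, scipy, OpenCV 4.12 (cv2) and the standard library are available. Lean on these libraries where they do the work, as an engineer would, in place of code of your own. Each camera call takes 0.05 s, during which the arm holds its last target.

TASK

Clear the loose spring sheet holders off the bench: put every one into the sliding-lid box that already holds one of its colour (black or brass). The clear lids are flush and have no handle, so a lid is slid open or shut by pressing down on it with the fingertips and dragging it along. Finish with both boxes fully shut, the holders that were already inside still in their boxes, and leave the tape roll and the oil bottle where they are.

Things in the scene. Friction and masses are not known exactly. Their poses are not given: they have to be found in the camera images.
- well_left (a point): centre of the felt floor of the well in the left-hand (+y) box, 9 mm above the bench. The plywood box (235 x 142 x 50 mm, walls 9 mm) stands fast. x runs along the box from the well (robot's end) to the closed end, y across, z up. The well is 105 (x) x 124 (y) mm, 35 mm deep under the lid. The box's middle is 56 mm along +x; its closed end is only a shelf that the lid slides over.
- lid_left (a joint): travel in m of the clear sliding lid of the left-hand (+y) box: 0 = fully shut over the well, 0.105 = fully open, at its stop over the closed end. It starts shut or up to 0.03 open, stays where it is left, needs about 1.2 N to slide plus light damping, and cannot be lifted off. No handle; its top is flush with the box walls.
- lid_left_pad (a point): middle of the ribbed black thumb patch (18 x 50 mm) on the top face of the left-hand (+y) lid, 50 mm above the bench; it moves with the lid. The lid is 112 (x) x 124 (y) mm, clear with aluminium end strips, the patch 37 mm from its centre towards the closed end. x points the way the lid opens, z up.
- well_right (a point): centre of the felt floor of the well in the right-hand (-y) box, 9 mm above the bench. The plywood box (235 x 142 x 50 mm, walls 9 mm) stands fast. x runs along the box from the well (robot's end) to the closed end, y across, z up. The well is 105 (x) x 124 (y) mm, 35 mm deep under the lid. The box's middle is 56 mm along +x; its closed end is only a shelf that the lid slides over.
- lid_right (a joint): travel in m of the clear sliding lid of the right-hand (-y) box: 0 = fully shut over the well, 0.105 = fully open, at its stop over the closed end. It starts shut or up to 0.03 open, stays where it is left, needs about 1.2 N to slide plus light damping, and cannot be lifted off. No handle; its top is flush with the box walls.
- lid_right_pad (a point): middle of the ribbed black thumb patch (18 x 50 mm) on the top face of the right-hand (-y) lid, 50 mm above the bench; it moves with the lid. The lid is 112 (x) x 124 (y) mm, clear with aluminium end strips, the patch 37 mm from its centre towards the closed end. x points the way the lid opens, z up.
- kept_black_mid (a point): middle of the black spring sheet holder that already lies in one of the two wells (which one differs from start to start; it can be seen through the clear lid): it marks that box as the place for this colour. Size and axes as for the loose ones.
- black_1_mid (a point): middle of the gripping body, half-way up, of a loose spring sheet holder with black body lying on the bench (may be absent): 62 to 65 mm long, 12 mm wide and high, 16 g; its length runs along its y axis, bright plunger at one end. Grasp across the body (40 mm long, centred here).
- black_2_mid (a point): middle of the gripping body, half-way up, of a loose spring sheet holder with black body lying on the bench (may be absent): 62 to 65 mm long, 12 mm wide and high, 16 g; its length runs along its y axis, bright plunger at one end. Grasp across the body (40 mm long, centred here).
- black_3_mid (a point): middle of the gripping body, half-way up, of a loose spring sheet holder with black body lying on the bench (may be absent): 62 to 65 mm long, 12 mm wide and high, 16 g; its length runs along its y axis, bright plunger at one end. Grasp across the body (40 mm long, centred here).
- black_4_mid (a point): middle of the gripping body, half-way up, of a loose spring sheet holder with black body lying on the bench (may be absent): 62 to 65 mm long, 12 mm wide and high, 16 g; its length runs along its y axis, bright plunger at one end. Grasp across the body (40 mm long, centred here).
- kept_brass_mid (a point): middle of the brass-yellow spring sheet holder that already lies in one of the two wells (which one differs from start to start; it can be seen through the clear lid): it marks that box as the place for this colour. Size and axes as for the loose ones.
- brass_1_mid (a point): middle of the gripping body, half-way up, of a loose spring sheet holder with brass-yellow body lying on the bench (may be absent): 62 to 65 mm long, 12 mm wide and high, 16 g; its length runs along its y axis, bright plunger at one end. Grasp across the body (40 mm long, centred here).
- brass_2_mid (a point): middle of the gripping body, half-way up, of a loose spring sheet holder with brass-yellow body lying on the bench (may be absent): 62 to 65 mm long, 12 mm wide and high, 16 g; its length runs along its y axis, bright plunger at one end. Grasp across the body (40 mm long, centred here).
- brass_3_mid (a point): middle of the gripping body, half-way up, of a loose spring sheet holder with brass-yellow body lying on the bench (may be absent): 62 to 65 mm long, 12 mm wide and high, 16 g; its length runs along its y axis, bright plunger at one end. Grasp across the body (40 mm long, centred here).
- brass_4_mid (a point): middle of the gripping body, half-way up, of a loose spring sheet holder with brass-yellow body lying on the bench (may be absent): 62 to 65 mm long, 12 mm wide and high, 16 g; its length runs along its y axis, bright plunger at one end. Grasp across the body (40 mm long, centred here).
- masking_tape: roll of tan masking tape, 104 mm across, 24 mm high, lying beyond the right-hand box; not part of the job, leave it where it is. Origin at the centre of its underside.
- oil_bottle: white squeeze bottle with a red nozzle, 52 mm across, 140 mm high, standing near the left edge of the bench; not part of the job, leave it where it is. Origin at the centre of its underside.

How it is judged:
At the end, for the whole second after the job is handed in: Every loose sheet holder present lies inside the well (below the lid) of the box where the earlier holder of its colour lies, both earlier holders are still in their own wells (moved less than 180 mm), both lids are shut to within 6 mm (value of joint each of lid_left, lid_right below 0.006 m and ((x of kept_black_mid in the frame of well_left between -0.056 and 0.056 m and y of kept_black_mid in the frame of well_left between -0.064 and 0.064 m and z of kept_black_mid in the frame of well_left between -0.003 and 0.034 m) or (x of kept_black_mid in the frame of well_right between -0.056 and 0.056 m and y of kept_black_mid in the frame of well_right between -0.064 and 0.064 m and z of kept_black_mid in the frame of well_right between -0.003 and 0.034 m)) and distance of each of kept_black_mid, kept_brass_mid from where it was at the start of the episode below 0.18 m and ((x of black_1_mid in the frame of well_left between -0.056 and 0.056 m and y of black_1_mid in the frame of well_left between -0.064 and 0.064 m and z of black_1_mid in the frame of well_left between -0.003 and 0.034 m) or (x of black_1_mid in the frame of well_right between -0.056 and 0.056 m and y of black_1_mid in the frame of well_right between -0.064 and 0.064 m and z of black_1_mid in the frame of well_right between -0.003 and 0.034 m)) and horizontal distance between each of black_1_mid, black_2_mid, black_3_mid, black_4_mid and kept_black_mid below 0.16 m and ((x of black_2_mid in the frame of well_left between -0.056 and 0.056 m and y of black_2_mid in the frame of well_left between -0.064 and 0.064 m and z of black_2_mid in the frame of well_left between -0.003 and 0.034 m) or (x of black_2_mid in the frame of well_right between -0.056 and 0.056 m and y of black_2_mid in the frame of well_right between -0.064 and 0.064 m and z of black_2_mid in the frame of well_right between -0.003 and 0.034 m)) and ((x of black_3_mid in the frame of well_left between -0.056 and 0.056 m and y of black_3_mid in the frame of well_left between -0.064 and 0.064 m and z of black_3_mid in the frame of well_left between -0.003 and 0.034 m) or (x of black_3_mid in the frame of well_right between -0.056 and 0.056 m and y of black_3_mid in the frame of well_right between -0.064 and 0.064 m and z of black_3_mid in the frame of well_right between -0.003 and 0.034 m)) and ((x of black_4_mid in the frame of well_left between -0.056 and 0.056 m and y of black_4_mid in the frame of well_left between -0.064 and 0.064 m and z of black_4_mid in the frame of well_left between -0.003 and 0.034 m) or (x of black_4_mid in the frame of well_right between -0.056 and 0.056 m and y of black_4_mid in the frame of well_right between -0.064 and 0.064 m and z of black_4_mid in the frame of well_right between -0.003 and 0.034 m)) and ((x of kept_brass_mid in the frame of well_left between -0.056 and 0.056 m and y of kept_brass_mid in the frame of well_left between -0.064 and 0.064 m and z of kept_brass_mid in the frame of well_left between -0.003 and 0.034 m) or (x of kept_brass_mid in the frame of well_right between -0.056 and 0.056 m and y of kept_brass_mid in the frame of well_right between -0.064 and 0.064 m and z of kept_brass_mid in the frame of well_right between -0.003 and 0.034 m)) and ((x of brass_1_mid in the frame of well_left between -0.056 and 0.056 m and y of brass_1_mid in the frame of well_left between -0.064 and 0.064 m and z of brass_1_mid in the frame of well_left between -0.003 and 0.034 m) or (x of brass_1_mid in the frame of well_right between -0.056 and 0.056 m and y of brass_1_mid in the frame of well_right between -0.064 and 0.064 m and z of brass_1_mid in the frame of well_right between -0.003 and 0.034 m)) and horizontal distance between each of brass_1_mid, brass_2_mid, brass_3_mid, brass_4_mid and kept_brass_mid below 0.16 m and ((x of brass_2_mid in the frame of well_left between -0.056 and 0.056 m and y of brass_2_mid in the frame of well_left between -0.064 and 0.064 m and z of brass_2_mid in the frame of well_left between -0.003 and 0.034 m) or (x of brass_2_mid in the frame of well_right between -0.056 and 0.056 m and y of brass_2_mid in the frame of well_right between -0.064 and 0.064 m and z of brass_2_mid in the frame of well_right between -0.003 and 0.034 m)) and ((x of brass_3_mid in the frame of well_left between -0.056 and 0.056 m and y of brass_3_mid in the frame of well_left between -0.064 and 0.064 m and z of brass_3_mid in the frame of well_left between -0.003 and 0.034 m) or (x of brass_3_mid in the frame of well_right between -0.056 and 0.056 m and y of brass_3_mid in the frame of well_right between -0.064 and 0.064 m and z of brass_3_mid in the frame of well_right between -0.003 and 0.034 m)) and ((x of brass_4_mid in the frame of well_left between -0.056 and 0.056 m and y of brass_4_mid in the frame of well_left between -0.064 and 0.064 m and z of brass_4_mid in the frame of well_left between -0.003 and 0.034 m) or (x of brass_4_mid in the frame of well_right between -0.056 and 0.056 m and y of brass_4_mid in the frame of well_right between -0.064 and 0.064 m and z of brass_4_mid in the frame of well_right between -0.003 and 0.034 m))); the robot touches nothing.
It fails at once if the masking tape is pushed more than 3 cm from its place (distance of masking_tape from where it was at the start of the episode above 0.03 m).
It fails at once if the oil bottle is pushed more than 3 cm from its place (distance of oil_bottle from where it was at the start of the episode above 0.03 m).
Of black_1, black_2, black_3, black_4, brass_1, brass_2, brass_3, brass_4 only 5 to 7 are there at a start; the rules pass over those that are not, and their reading is None.
At some moment in a run one of black_1, black_2, black_3, black_4, brass_1, brass_2, brass_3, brass_4 may be knocked a few centimetres aside while the robot is not near it.
Once in a run the grip may slacken for a moment while it holds something.
It also fails if it takes over 210 s, if anything falls off the work surface, if the arm or the gripper's body presses on something with over 40 N, if the wrist force passes 120 N, or if a joint passes its speed limit or range.

## Working session

There is one attempt and no reset: what is moved stays moved. The work goes in short steps, Python scripts to look and compute and a tool call to move; the robot and the scene stay as the last step left them, time stands still between calls to the robot, and variables do not carry over. Pictures are saved under pics/ and viewed, and the job is handed in when it is done.

Besides the shell and the picture viewer there is one more tool, called after ">>>" as a command line: name --argument value ..., lists and objects as JSON in quotes. send_rows: Moves the arm, as the interface text tells. Its arguments: {"type":"object","properties":{"steps":{"type":"array"},"hand":{"type":"number"},"force":{"type":"number"}},"required":["steps"]}

```bash
mkdir -p pics; ls
cat > h.py <<'E'
import numpy as np, cv2
from workcell import manip
def snap(name,tag):
    p,d=manip.camera(name)
    cv2.imwrite(f'pics/{tag}.png',p[:,:,::-1]); np.savez(f'pics/{tag}.npz',p=p,d=d); return p,d
def ray(name,u,v):
    i=manip.camera_info(name); K=np.array(i['intrinsics']);T=np.array(i['pose'])
    r=np.array([(u-K[0,2])/K[0,0],-(v-K[1,2])/K[1,1],-1.0])
    return T[:3,3],T[:3,:3]@r
def onplane(name,u,v,z):
    o,r=ray(name,u,v); return o+r*(z-o[2])/r[2]
def bydepth(name,u,v,d):
    o,r=ray(name,u,v); return o+r*d
def proj(name,P):
    i=manip.camera_info(name); K=np.array(i['intrinsics']);T=np.array(i['pose'])
    c=T[:3,:3].T@(np.array(P)-T[:3,3]); return K[0,0]*c[0]/-c[2]+K[0,2], K[1,1]*-c[1]/-c[2]+K[1,2]
E
python3 - <<'E'
from h import *
print(manip.get_obs(), manip.grip_depth)
for n in('top','side'):
    print(manip.camera_info(n)); snap(n,n+'0')
E
```

```text
pics
{'clock': 0.0, 'joint_pos': array([-1.24261559,  0.33290558, -0.06469997,  1.46096778,  0.02162017,
        1.34990849, -0.08849757]), 'joint_velocities': array([ 1.50936802e-03, -7.88854152e-04, -9.58898040e-04, -1.87160450e-04,
        6.78153403e-04,  2.45070241e-05,  6.14028711e-04]), 'tau': array([-7.39848165e-04, -6.25428271e+01,  4.89815895e-02, -3.91612887e+01,
        1.63097552e-02,  9.69478424e-03, -2.71296091e-05]), 'position': array([0.21464748, 0.58656857, 0.23048226]), 'ee_rot': array([ 8.19635195e-01,  5.72885321e-01, -5.85070983e-04,  4.63598139e-04]), 'ft_force': array([ 0.02090733, -0.65762728,  0.81636546]), 'torque': array([-0.05401865,  0.02690549, -0.00751528]), 'grip_width': 1.0011530508166182} 0.0187
{'intrinsics': array([[374.07366348,   0.        , 256.95442282],
       [  0.        , 374.07366348, 195.46220955],
       [  0.        ,   0.        ,   1.        ]]), 'pose': array([[ 0.00886402,  0.9962028 , -0.08661065,  0.45131596],
       [-0.99974491,  0.01062818,  0.01992892,  0.09105233],
       [ 0.02077376,  0.08641191,  0.99604289,  1.16268792],
       [ 0.        ,  0.        ,  0.        ,  1.        ]])}
{'intrinsics': array([[491.9277314 ,   0.        , 251.97874508],
       [  0.        , 491.9277314 , 188.64376906],
       [  0.        ,   0.        ,   1.        ]]), 'pose': array([[ 0.16720149,  0.46592221, -0.86888443, -0.97938839],
       [-0.98577774,  0.09411789, -0.13922667, -0.14657343],
       [ 0.01690877,  0.87980584,  0.4750324 ,  0.88762364],
       [ 0.        ,  0.        ,  0.        ,  1.        ]])}
```

View pics/top0.png

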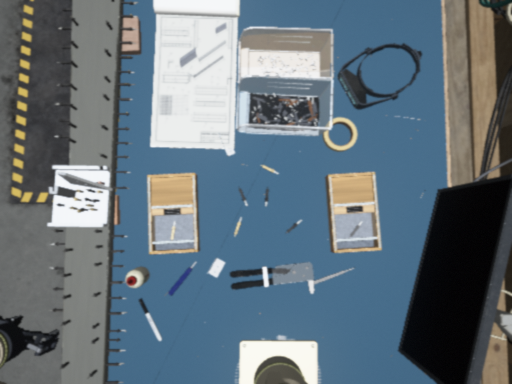

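View pics/side0.png

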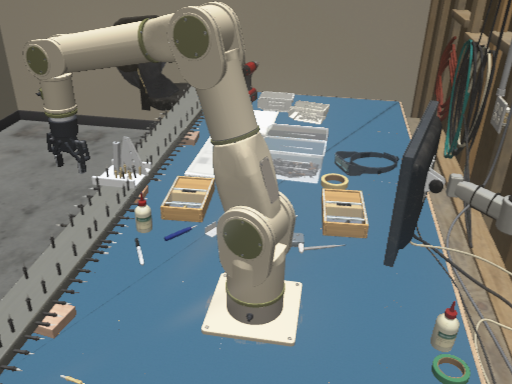

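Run:
```python
import cv2
from h import *
p=cv2.imread('pics/top0.png')
cv2.imwrite('pics/z1.png',cv2.resize(p[150:300,130:330],None,fx=4,fy=4,interpolation=cv2.INTER_CUBIC))
cv2.imwrite('pics/z2.png',cv2.resize(p[90:280,300:450],None,fx=3.1,fy=3.1,interpolation=cv2.INTER_CUBIC))
for n,u,v in [('side',72,380),('top',405,118),('top',422,195),('top',270,169),('top',266,196),('top',294,226)]: print(u,v,onplane(n,u,v,.006).round(3))
```

```text
72 380 [-0.309  0.349  0.006]
405 118 [ 0.805 -0.402  0.006]
422 195 [ 0.559 -0.449  0.006]
270 169 [0.635 0.028 0.006]
266 196 [0.551 0.04  0.006]
294 226 [ 0.458 -0.047  0.006]
```

View pics/z1.png

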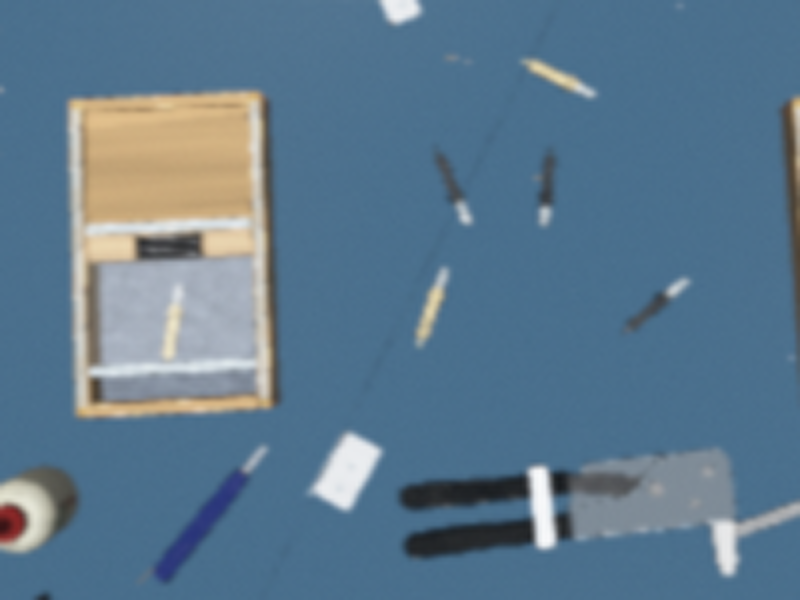

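View pics/z2.png

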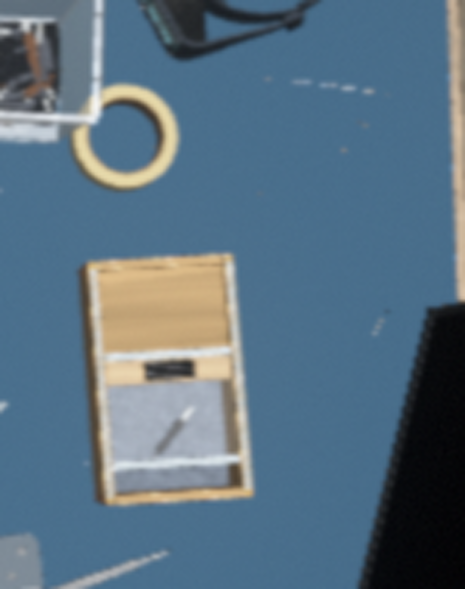

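Run:
```python
import cv2
from h import *
p=cv2.imread('pics/side0.png')
cv2.imwrite('pics/z3.png',cv2.resize(p[284:384,0:160],None,fx=5,fy=5,interpolation=cv2.INTER_CUBIC))
cv2.imwrite('pics/z4.png',cv2.resize(p[160:280,120:380],None,fx=3,fy=3,interpolation=cv2.INTER_CUBIC))
```

```text
(no output)
```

View pics/z3.png

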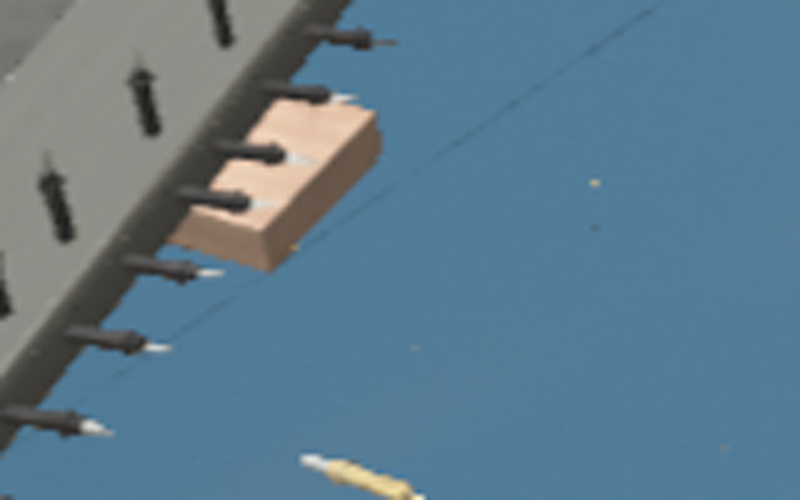

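View pics/z4.png

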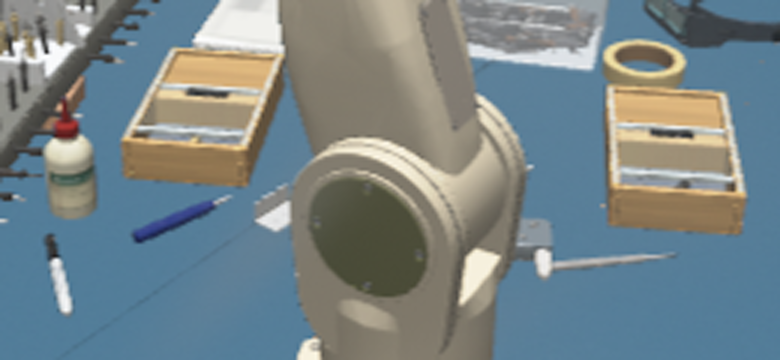

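Run:
```python
from h import *
p=np.load('pics/side0.npz')['p'];d=np.load('pics/side0.npz')['d']
a=onplane('side',60,376,.006);b=onplane('side',83.5,383.5,.006);print(a,b,np.linalg.norm(a-b))
for u,v in [(60,376),(72,380),(76,381),(70,370),(66,383),(110,340),(64,377)]: print(u,v,p[v,u],bydepth('side',u,v,d[v,u]).round(4))
d=np.load('pics/top0.npz')['d']
for u,v in [(270,169),(266,196),(238,226),(294,226),(250,240),(280,200),(243,197),(180,280),(300,272),(240,285),(150,320),(217,267)]: print(u,v,bydepth('top',u,v,d[v,u]).round(4))
```

```text
[-0.30344165  0.38030591  0.006     ] [-0.31277656  0.32071002  0.006     ] 0.060322555539075624
60 376 [146 160 167] [-0.3009  0.3823  0.0026]
72 380 [210 190 142] [-0.3086  0.3495  0.0059]
76 381 [229 212 153] [-0.3108  0.3388  0.0076]
70 370 [ 85 124 151] [-0.2789  0.3708 -0.0007]
66 383 [ 84 124 152] [-0.3115  0.3635 -0.0031]
110 340 [ 82 124 151] [-0.1762  0.3216 -0.0026]
64 377 [194 196 193] [-0.3059  0.3693  0.0079]
270 169 [0.6342 0.0283 0.0135]
266 196 [0.5502 0.04   0.01  ]
238 226 [0.4569 0.1254 0.0093]
294 226 [ 0.4584 -0.0473  0.007 ]
250 240 [0.4143 0.088  0.0025]
280 200 [ 0.5387 -0.004   0.0036]
243 197 [0.5463 0.1111 0.0096]
180 280 [0.2932 0.2975 0.014 ]
300 272 [ 0.3202 -0.0637  0.0218]
240 285 [0.2807 0.1166 0.0225]
150 320 [0.1749 0.384  0.0118]
217 267 [ 3.312e-01  1.883e-01 -2.000e-04]
```

```bash
cat >> h.py <<'E'
def holders(p,cam='top',box=(140,300,200,330),z=.008,show=True):
    v0,v1,u0,u1=box
    c=p[v0:v1,u0:u1].astype(np.float32); c=cv2.resize(c,None,fx=4,fy=4,interpolation=cv2.INTER_CUBIC)
    R,G,B=c[...,0],c[...,1],c[...,2]
    out=[]
    for n,m in (('brass',(R-B>5)),('black',(c.max(2)<105)),('bright',(R>140)&(B>130))):
        k,lab,st,ce=cv2.connectedComponentsWithStats(m.astype(np.uint8))
        for i in range(1,k):
            if not 50<st[i,4]<1500: continue
            ys,xs=np.where(lab==i)
            P=np.array([onplane(cam,(x+.5)/4-.5+u0,(y+.5)/4-.5+v0,z)[:2] for x,y in zip(xs,ys)])
            mu=P.mean(0); w,V=np.linalg.eigh(np.cov((P-mu).T)); a=V[:,1]; L=np.ptp((P-mu)@a); W=np.ptp((P-mu)@V[:,0])
            if L>.09: continue
            mid=mu+a*(((P-mu)@a).max()+((P-mu)@a).min())/2
            out.append((n,mid,np.degrees(np.arctan2(a[1],a[0]))%180,L))
            if show: print(n,mid.round(4),'az %.0f L %.3f W %.3f'%(out[-1][2],L,W), 'px',(xs.mean()/4+u0).round(1),(ys.mean()/4+v0).round(1))
    return out
def plan(xyz,jaw):
    """jaw: world azimuth deg of jaw axis"""
    from scipy.spatial.transform import Rotation as Ro
    o=manip.get_obs(); R=Ro.from_quat(o['ee_rot']).as_matrix()
    s=R.T@(np.array(xyz)-o['position'])
    az=np.degrees(np.arctan2(R[1,0],R[0,0])); dl=(jaw-az+90)%180-90
    print('t %.2f pos %s az %.1f f %s grip %.3f'%(o['clock'],o['position'].round(4),az,o['ft_force'].round(1),o['grip_width']),'| shift',s.round(4),'spin %.3f'%(-np.radians(dl)),'tilt',R[2].round(3))
E
python3 - <<'E'
from h import *
p=np.load('pics/top0.npz')['p']
holders(p)
print('box')
for b,off,f in ((((70,100),(262,92),(275,405),(78,415)),(130,150),4),(((87,263),(232,255),(253,495),(102,503)),(300,90),3.1)):
    C=np.array([onplane('top',x/f+off[0],y/f+off[1],.05)[:2] for x,y in b]); print(C.round(4).tolist(),C.mean(0).round(4),'len',np.linalg.norm(C[0]-C[3]),np.linalg.norm(C[0]-C[1]))
    ax=(C[0]+C[1]-C[2]-C[3]);ax/=np.linalg.norm(ax);print('axis az',np.degrees(np.arctan2(ax[1],ax[0])),'well',C.mean(0)-.056*ax, 'front',(C[2]+C[3])/2,'back',(C[0]+C[1])/2)
for u,v in ((168,245),(168,228),(168,368)): print('L',onplane('top',u/4+130,v/4+150,.05))
for u,v in ((168,370),(168,356),(178,462)): print('R',onplane('top',u/3.1+300,v/3.1+90,.05))
E
```

```text
brass [ 0.7202 -0.1527] az 26 L 0.029 W 0.017 px 327.6 142.9
brass [0.6371 0.0349] az 65 L 0.043 W 0.010 px 268.4 168.8
brass [0.4516 0.1282] az 161 L 0.042 W 0.010 px 237.5 227.9
black [ 0.7167 -0.1477] az 37 L 0.033 W 0.006 px 326.5 144.7
black [0.556  0.1154] az 22 L 0.038 W 0.011 px 242.2 194.9
black [0.5553 0.0385] az 175 L 0.038 W 0.011 px 266.8 195.3Traceback (most recent call last):
  File "<stdin>", line 3, in <module>
  File "h.py", line 27, in holders
    P=np.array([onplane(cam,(x+.5)/4-.5+u0,(y+.5)/4-.5+v0,z)[:2] for x,y in zip(xs,ys)])
                ~~~~~~~^^^^^^^^^^^^^^^^^^^^^^^^^^^^^^^^^^^^^
  File "h.py", line 11, in onplane
    o,r=ray(name,u,v); return o+r*(z-o[2])/r[2]
        ~~~^^^^^^^^^^
  File "h.py", line 7, in ray
    i=manip.camera_info(name); K=np.array(i['intrinsics']);T=np.array(i['pose'])
ValueError: time passes only in moves, steps and waits
```

```bash
python3 - <<'E'
s=open('h.py').read()
s=s.replace("def ray(name,u,v):\n    i=manip.camera_info(name);","_c={}\ndef info(n):\n    if n not in _c: _c[n]=manip.camera_info(n)\n    return _c[n]\ndef ray(name,u,v):\n    i=info(name);").replace("def proj(name,P):\n    i=manip.camera_info(name);","def proj(name,P):\n    i=info(name);")
open('h.py','w').write(s)
E
python3 - <<'E'
from h import *
p=np.load('pics/top0.npz')['p']
holders(p)
print('box')
for b,off,f in ((((70,100),(262,92),(275,405),(78,415)),(130,150),4),(((87,263),(232,255),(253,495),(102,503)),(300,90),3.1)):
    C=np.array([onplane('top',x/f+off[0],y/f+off[1],.05)[:2] for x,y in b]); print(C.round(4).tolist(),C.mean(0).round(4),'len',np.linalg.norm(C[0]-C[3]),np.linalg.norm(C[0]-C[1]))
    ax=(C[0]+C[1]-C[2]-C[3]);ax/=np.linalg.norm(ax);print('axis az',np.degrees(np.arctan2(ax[1],ax[0])),'well',C.mean(0)-.056*ax, 'front',(C[2]+C[3])/2,'back',(C[0]+C[1])/2)
for u,v in ((168,245),(168,228),(168,368)): print('L',onplane('top',u/4+130,v/4+150,.05))
for u,v in ((168,370),(168,356),(178,462)): print('R',onplane('top',u/3.1+300,v/3.1+90,.05))
E
```

```text
brass [ 0.7202 -0.1527] az 26 L 0.029 W 0.017 px 327.6 142.9
brass [0.6371 0.0349] az 65 L 0.043 W 0.010 px 268.4 168.8
brass [0.4516 0.1282] az 161 L 0.042 W 0.010 px 237.5 227.9
black [ 0.7167 -0.1477] az 37 L 0.033 W 0.006 px 326.5 144.7
black [0.556  0.1154] az 22 L 0.038 W 0.011 px 242.2 194.9
black [0.5553 0.0385] az 175 L 0.038 W 0.011 px 266.8 195.3
black [ 0.4537 -0.0395] az 131 L 0.036 W 0.011 px 292.3 227.5
black [0.2913 0.0241] az 6 L 0.021 W 0.012 px 271.0 281.3
bright [ 0.7233 -0.1546] az 28 L 0.022 W 0.013 px 328.3 142.0
bright [0.6348 0.0295] az 64 L 0.059 W 0.011 px 269.7 169.4
bright [ 0.5924 -0.1567] az 2 L 0.049 W 0.004 px 329.4 182.0
bright [0.5285 0.1032] az 23 L 0.017 W 0.008 px 245.9 203.3
bright [0.5271 0.0408] az 170 L 0.012 W 0.007 px 266.0 203.7
bright [0.4563 0.1268] az 162 L 0.059 W 0.011 px 237.9 226.7
bright [ 0.4726 -0.0621] az 127 L 0.017 W 0.007 px 299.1 221.9
bright [ 0.332  -0.0856] az 71 L 0.008 W 0.007 px 306.9 268.0
bright [ 0.3188 -0.0464] az 85 L 0.010 W 0.009 px 294.1 272.3
box
[[0.6058, 0.3958], [0.6136, 0.2533], [0.3817, 0.2384], [0.3733, 0.3821]] [0.4936 0.3174] len 0.23290217594485685 0.14275001631749049
axis az 3.523781270961235 well [0.43771138 0.3139481 ] front [0.37751388 0.31024119] back [0.60969712 0.32453886]
[[0.6127, -0.1449], [0.6223, -0.2869], [0.3904, -0.3029], [0.3817, -0.1575]] [ 0.5018 -0.2231] len 0.2313283265544323 0.14234065833459447
axis az 3.531803015806349 well [ 0.44589148 -0.22652555] front [ 0.38607817 -0.23021722] back [ 0.61749208 -0.2159344 ]
L [0.49845617 0.32000318 0.05      ]
L [0.51105299 0.32036109 0.05      ]
L [0.40804304 0.31743432 0.05      ]
R [ 0.50944083 -0.2226557   0.05      ]
R [ 0.52298113 -0.22284153  0.05      ]
R [ 0.42124369 -0.23108777  0.05      ]
```

Run:
```python
from h import *
plan((.4985,.32,.12),93.5)
```

```text
t 0.10 pos [0.2147 0.5866 0.2306] az 69.9 f [ 0.1 -1.3 -0.7] grip 0.999 | shift [-0.1527  0.3582  0.1108] spin -0.412 tilt [-0.001  0.    -1.   ]
```

>>> send_rows --steps '[[[-0.153,0.358,0],-0.412],[[-0.153,0.358,0],-0.412],[[-0.153,0.358,0],-0.412],[[-0.153,0.358,0],-0.412],[[-0.153,0.358,0],-0.412],[[-0.153,0.358,0.05],-0.412],[[-0.153,0.358,0.11],-0.412],[[-0.153,0.358,0.11],-0.412]]' --hand 0 --force 40

```text
clock: 1.1
position: [0.4975, 0.3177, 0.1177]
ee_rot: [0.686, 0.728, -0.003, -0.0]
ft_force: [-0.1, -0.1, -0.3]
grip_width: 0.001
```

Run:
```python
from h import *
plan((.4985,.32,.055),93.5)
snap('side','side1')
```

```text
t 1.10 pos [0.4975 0.3177 0.1177] az 93.4 f [-0.1 -0.1 -0.3] grip 0.001 | shift [0.0025 0.0014 0.0627] spin -0.002 tilt [-0.004 -0.005 -1.   ]
```

View pics/side1.png

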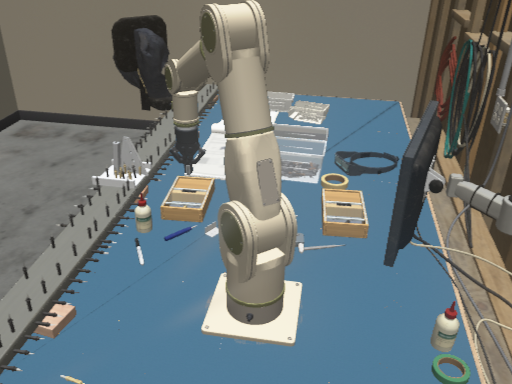

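>>> send_rows --steps '[[[0.002,0.001,0.055],0],[[0.002,0.001,0.06],0],[[0.002,0.001,0.064],0],[[0.002,0.001,0.066],0],[[0.002,0.001,0.068],0],[[0.002,0.001,0.07],0],[[0.002,0.001,0.07],0],[[0.002,0.001,0.07],0]]'

```text
clock: 2.15
position: [0.4993, 0.3223, 0.0514]
ee_rot: [0.685, 0.728, 0.0, -0.0]
ft_force: [-0.4, -0.5, 0.0]
grip_width: 0.003
```

>>> send_rows --steps '[[[0,0,0.001],0],[[0,0,0.002],0],[[0,0,0.003],0],[[0,0,0.003],0],[[0,0,0.004],0],[[0,0,0.004],0],[[0,0,0.005],0],[[0,0,0.005],0]]'

```text
clock: 3.15
position: [0.5023, 0.3227, 0.0498]
ee_rot: [0.686, 0.728, 0.003, 0.001]
ft_force: [-0.1, -5.4, 23.4]
grip_width: 0.001
```

>>> send_rows --steps '[[[0,0.01,-0.001],0],[[0,0.022,-0.001],0],[[0,0.034,-0.001],0],[[0,0.046,-0.001],0],[[0,0.058,-0.001],0],[[0,0.07,-0.001],0],[[0,0.08,-0.001],0],[[0,0.085,-0.001],0]]'

```text
clock: 4.15
position: [0.5844, 0.3275, 0.0498]
ee_rot: [0.685, 0.728, 0.0, -0.0]
ft_force: [-21.2, -9.6, 32.1]
grip_width: 0.0
```

Run:
```python
from h import *
plan((.5094,-.2227,.12),93.5)
p,d=snap('top','top1')
cv2.imwrite('pics/z5.png',cv2.resize(p[140:300,130:390,::-1],None,fx=3,fy=3,interpolation=cv2.INTER_CUBIC))
```

```text
t 4.15 pos [0.5844 0.3275 0.0498] az 93.5 f [-21.2  -9.6  32.1] grip 0.000 | shift [-0.5446 -0.1083 -0.0705] spin -0.000 tilt [ 0.001 -0.    -1.   ]
```

View pics/z5.png

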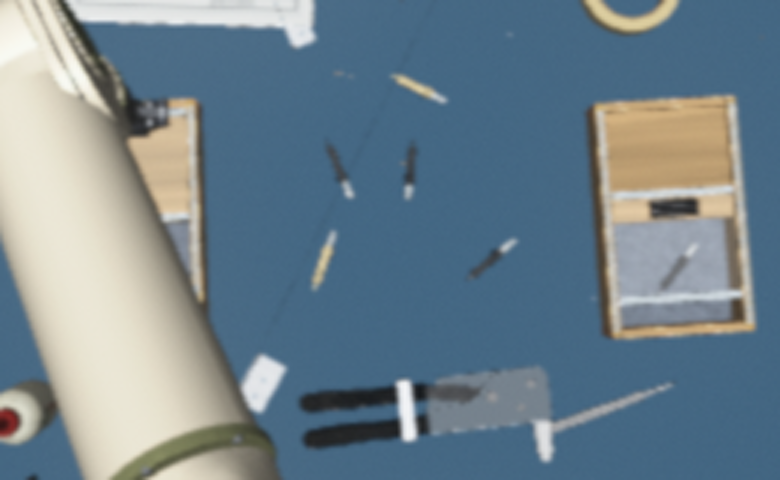

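>>> send_rows --steps '[[[0,-0.005,-0.06],0],[[-0.01,-0.01,-0.09],0],[[-0.543,-0.107,-0.09],0],[[-0.543,-0.107,-0.09],0],[[-0.543,-0.107,-0.09],0],[[-0.543,-0.107,-0.09],0],[[-0.543,-0.107,-0.09],0],[[-0.543,-0.107,-0.09],0]]'

```text
clock: 5.2
position: [0.5298, -0.0574, 0.1375]
ee_rot: [0.685, 0.728, 0.0, 0.0]
ft_force: [0.4, -0.1, 1.5]
grip_width: 0.001
```

Run:
```python
from h import *
plan((.511,-.2227,.052),93.5)
```

```text
t 5.20 pos [ 0.5298 -0.0574  0.1375] az 93.5 f [ 0.4 -0.1  1.5] grip 0.001 | shift [-0.1639 -0.029   0.0854] spin 0.000 tilt [ 0.     0.001 -1.   ]
```

>>> send_rows --steps '[[[-0.164,-0.029,0.02],0],[[-0.164,-0.029,0.02],0],[[-0.164,-0.029,0.02],0],[[-0.164,-0.029,0.04],0],[[-0.164,-0.029,0.07],0],[[-0.164,-0.029,0.07],0],[[-0.164,-0.029,0.07],0],[[-0.164,-0.029,0.07],0]]'

```text
clock: 6.2
position: [0.5122, -0.2211, 0.0686]
ee_rot: [0.685, 0.728, 0.001, 0.001]
ft_force: [0.8, -0.3, 0.1]
grip_width: -0.001
```

Run:
```python
from h import *
plan((.511,-.2227,.0505),93.5)
```

```text
t 6.20 pos [ 0.5122 -0.2211  0.0686] az 93.5 f [ 0.8 -0.3  0.1] grip -0.001 | shift [-0.0015 -0.0013  0.0181] spin 0.000 tilt [-0.     0.002 -1.   ]
```

Press to about 0.0465 commanded, then drag.

>>> send_rows --steps '[[[0,0,0.01],0],[[0,0,0.016],0],[[0,0,0.018],0],[[0,0,0.019],0],[[0,0,0.02],0],[[0,0,0.021],0],[[0,0,0.022],0],[[0,0,0.022],0]]'

```text
clock: 7.2
position: [0.516, -0.2205, 0.0497]
ee_rot: [0.685, 0.729, 0.003, 0.003]
ft_force: [-1.7, 5.8, 35.2]
grip_width: -0.003
```

>>> send_rows --steps '[[[0,0.008,-0.002],0],[[0,0.02,-0.002],0],[[0,0.032,-0.002],0],[[0,0.044,-0.002],0],[[0,0.056,-0.002],0],[[0,0.068,-0.002],0],[[0,0.078,-0.002],0],[[0,0.083,-0.002],0]]'

```text
clock: 8.2
position: [0.5931, -0.2155, 0.0496]
ee_rot: [0.685, 0.728, -0.0, -0.002]
ft_force: [-29.6, 8.3, 41.4]
grip_width: 0.002
```

Run:
```python
from h import *
plan((.4537,-.0395,.12),131+90)
```

```text
t 8.20 pos [ 0.5931 -0.2155  0.0496] az 93.5 f [-29.6   8.3  41.4] grip 0.002 | shift [ 0.1843 -0.1286 -0.0696] spin 0.916 tilt [ 0.002 -0.003 -1.   ]
```

>>> send_rows --steps '[[[0,0,-0.06],0],[[0.184,-0.127,-0.07],0.916],[[0.184,-0.127,-0.07],0.916],[[0.184,-0.127,-0.07],0.916],[[0.184,-0.127,-0.07],0.916],[[0.184,-0.127,-0.07],0.916],[[0.184,-0.127,-0.07],0.916],[[0.184,-0.127,-0.07],0.916]]' --hand 0.6

```text
clock: 9.2
position: [0.4565, -0.0404, 0.1172]
ee_rot: [0.936, 0.352, -0.0, 0.0]
ft_force: [-0.3, -0.3, -0.8]
grip_width: 0.599
```

Run:
```python
from h import *
plan((.4537,-.0395,.004),131+90)
p,d=snap('top','top2')
cv2.imwrite('pics/z6.png',cv2.resize(p[140:300,130:390,::-1],None,fx=3,fy=3,interpolation=cv2.INTER_CUBIC))
holders(p)
```

```text
t 9.20 pos [ 0.4565 -0.0404  0.1172] az 41.2 f [-0.3 -0.3 -0.8] grip 0.599 | shift [-0.0014 -0.0025  0.1132] spin 0.003 tilt [-0.  0. -1.]
brass [ 0.7202 -0.1527] az 26 L 0.029 W 0.017 px 327.6 142.9
brass [0.6371 0.0349] az 65 L 0.043 W 0.010 px 268.4 168.8
brass [0.4516 0.1283] az 161 L 0.042 W 0.011 px 237.5 227.9
black [ 0.7165 -0.1477] az 37 L 0.034 W 0.007 px 326.4 144.6
black [ 0.5774 -0.1493] az 4 L 0.084 W 0.011 px 327.1 189.2
black [0.5563 0.1156] az 23 L 0.039 W 0.012 px 242.2 194.7
black [0.5553 0.0385] az 175 L 0.039 W 0.012 px 266.8 195.3
black [ 0.5225 -0.0283] az 58 L 0.019 W 0.010 px 288.3 205.5
black [0.2912 0.024 ] az 6 L 0.022 W 0.013 px 271.0 281.3
bright [ 0.7237 -0.1546] az 28 L 0.021 W 0.012 px 328.3 142.0
bright [0.6348 0.0295] az 65 L 0.058 W 0.010 px 269.7 169.4
bright [ 0.5975 -0.1567] az 2 L 0.038 W 0.004 px 329.4 181.0
bright [0.5283 0.1032] az 24 L 0.016 W 0.007 px 245.9 203.4
bright [0.5274 0.0406] az 171 L 0.011 W 0.006 px 266.1 203.7
bright [ 0.5071 -0.0274] az 39 L 0.029 W 0.013 px 287.7 210.2
bright [0.4568 0.1267] az 161 L 0.058 W 0.011 px 237.8 226.7
```

View pics/z6.png

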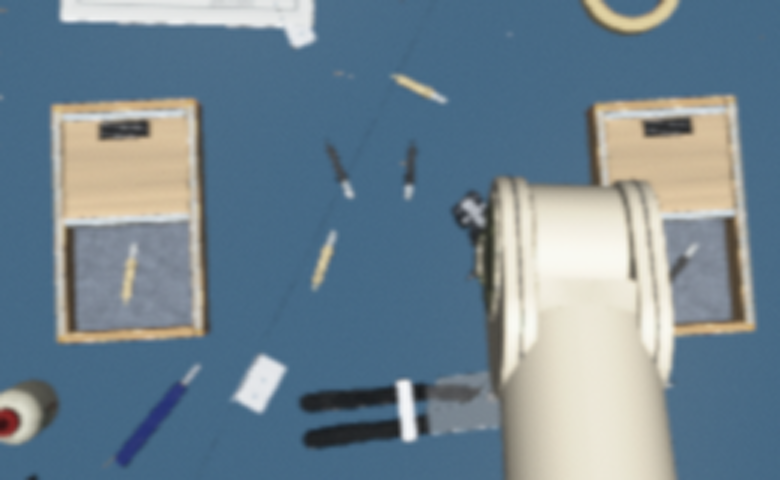

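>>> send_rows --steps '[[[-0.001,-0.001,0.05],0],[[-0.001,-0.001,0.09],0],[[-0.001,-0.001,0.108],0],[[-0.001,-0.001,0.114],0],[[-0.001,-0.001,0.114],0],[[-0.001,-0.001,0.114],0],[[-0.001,-0.001,0.114],0],[[-0.001,-0.001,0.114],0]]'

```text
clock: 10.25
position: [0.4551, -0.0397, 0.0037]
ee_rot: [0.937, 0.35, 0.0, -0.0]
ft_force: [-0.1, 0.1, 0.0]
grip_width: 0.599
```

>>> send_rows --steps '[[[0,0,0],0],[[0,0,0],0],[[0,0,0],0],[[0,0,0],0],[[0,0,0],0],[[0,0,0],0],[[0,0,0],0],[[0,0,-0.03],0]]' --hand 0

```text
clock: 11.25
position: [0.4532, -0.0399, 0.0321]
ee_rot: [0.937, 0.35, -0.002, -0.0]
ft_force: [0.0, -0.4, -0.1]
grip_width: 0.125
```

Run:
```python
from h import *
ax=np.array([np.cos(.0616),np.sin(.0616)]);ay=np.array([-ax[1],ax[0]])
w=np.array([.4459,-.2265])
for dx,dy in((0,.04),(0,-.04)): print((w+dx*ax+dy*ay).round(4))
t=w+.04*ay
plan((t[0],t[1],.1),93.5)
```

```text
[ 0.4434 -0.1866]
[ 0.4484 -0.2664]
t 11.25 pos [ 0.4532 -0.0399  0.0321] az 41.0 f [ 0.  -0.4 -0.1] grip 0.125 | shift [-0.1039  0.1041 -0.0677] spin -0.916 tilt [-0.003 -0.002 -1.   ]
```

Run:
```python
from h import *
ax=np.array([np.cos(.0616),np.sin(.0616)]);ay=np.array([-ax[1],ax[0]])
for n,w,pts in(('R',np.array([.4459,-.2265]),((672,280),(687,261),(697,245))),('L',np.array([.4377,.3139]),((127,299),(130,270),(134,245)))):
    for u,v in pts:
        q=onplane('top',130+u/3,140+v/3,.015)[:2]-w; print(n,(q@ax).round(3),(q@ay).round(3))
```

```text
R -0.009 -0.004
R 0.01 -0.021
R 0.026 -0.032
L -0.023 0.011
L 0.006 0.007
L 0.031 0.002
```

>>> send_rows --steps '[[[0,0,-0.06],0],[[-0.02,0.02,-0.075],-0.1],[[-0.108,0.109,-0.075],-0.916],[[-0.108,0.109,-0.075],-0.916],[[-0.108,0.109,-0.075],-0.916],[[-0.108,0.109,-0.075],-0.916],[[-0.108,0.109,-0.06],-0.916],[[-0.108,0.109,-0.03],-0.916]]'

```text
clock: 12.25
position: [0.4457, -0.1932, 0.0634]
ee_rot: [0.684, 0.729, 0.001, 0.001]
ft_force: [0.3, 0.3, 0.2]
grip_width: 0.13
```

```bash
cat >> h.py <<'E'
ax=np.array([np.cos(.0616),np.sin(.0616)]);ay=np.array([-ax[1],ax[0]])
W={'R':np.array([.4459,-.2265]),'L':np.array([.4377,.3139])}
def slot(s,x,y,z,jaw=93.5):
    t=W[s]+x*ax+y*ay; plan((t[0],t[1],z),jaw)
E
python3 - <<'E'
from h import *
slot('R',0,.034,.026)
E
```

```text
t 12.25 pos [ 0.4457 -0.1932  0.0634] az 93.6 f [0.3 0.3 0.2] grip 0.130 | shift [ 0.0008 -0.002   0.0374] spin 0.002 tilt [-0.     0.002 -1.   ]
```

>>> send_rows --steps '[[[0,-0.001,0.025],0],[[0,-0.001,0.033],0],[[0,-0.001,0.036],0],[[0,-0.001,0.036],0],[[0,-0.001,0.036],0],[[0,-0.001,0.036],0],[[0,-0.001,0.036],0],[[0,-0.001,0.036],0]]'

```text
clock: 13.25
position: [0.4439, -0.193, 0.0273]
ee_rot: [0.685, 0.728, 0.0, 0.0]
ft_force: [-0.2, -0.5, 0.0]
grip_width: 0.121
```

>>> send_rows --steps '[[[0,0,0],0],[[0,0,0],0],[[0,0,0],0],[[0,0,0],0],[[0,0,-0.03],0],[[0,0,-0.06],0],[[0,0,-0.08],0],[[0,0,-0.08],0]]' --hand 0.26

```text
clock: 14.25
position: [0.4448, -0.1932, 0.1085]
ee_rot: [0.685, 0.728, 0.001, 0.001]
ft_force: [-0.7, 0.9, -0.1]
grip_width: 0.259
```

Run:
```python
from h import *
plan((.5553,.0385,.1),85)
```

```text
t 14.25 pos [ 0.4448 -0.1932  0.1085] az 93.5 f [-0.7  0.9 -0.1] grip 0.259 | shift [0.2245 0.1244 0.0088] spin 0.149 tilt [-0.     0.003 -1.   ]
```

>>> send_rows --steps '[[[0.224,0.124,0],0.149],[[0.224,0.124,0],0.149],[[0.224,0.124,0],0.149],[[0.224,0.124,0],0.149],[[0.224,0.124,0],0.149],[[0.224,0.124,0.03],0.149],[[0.224,0.124,0.03],0.149],[[0.224,0.124,0.03],0.149]]' --hand 0.55

```text
clock: 15.25
position: [0.5539, 0.0374, 0.0775]
ee_rot: [0.738, 0.675, -0.0, -0.0]
ft_force: [-0.5, -0.3, 0.3]
grip_width: 0.55
```

Run:
```python
from h import *
plan((.5553,.0385,.004),85)
p,d=snap('top','top3')
cv2.imwrite('pics/z7.png',cv2.resize(p[140:300,130:390,::-1],None,fx=3,fy=3,interpolation=cv2.INTER_CUBIC))
```

```text
t 15.25 pos [0.5539 0.0374 0.0775] az 84.9 f [-0.5 -0.3  0.3] grip 0.550 | shift [0.0013 0.0014 0.0735] spin -0.002 tilt [-0. -0. -1.]
```

View pics/z7.png

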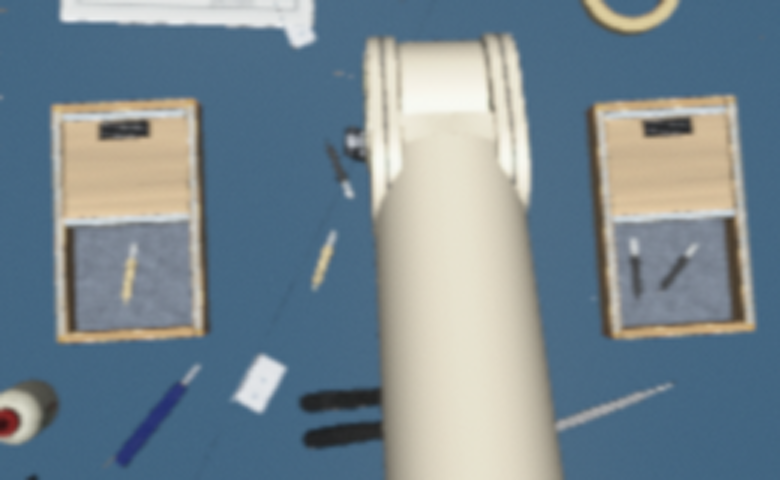

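>>> send_rows --steps '[[[0.001,0.001,0.04],0],[[0.001,0.001,0.065],0],[[0.001,0.001,0.073],0],[[0.001,0.001,0.074],0],[[0.001,0.001,0.074],0],[[0.001,0.001,0.074],0],[[0.001,0.001,0.074],0],[[0.001,0.001,0.074],0]]'

```text
clock: 16.3
position: [0.5551, 0.0391, 0.0035]
ee_rot: [0.737, 0.675, 0.0, 0.0]
ft_force: [0.1, 0.2, -0.2]
grip_width: 0.552
```

>>> send_rows --steps '[[[0,0,0],0],[[0,0,0],0],[[0,0,0],0],[[0,0,0],0],[[0,0,0],0],[[0,0,0],0],[[0,0,-0.03],0],[[0,0,-0.09],0]]' --hand 0

```text
clock: 17.3
position: [0.553, 0.0389, 0.0921]
ee_rot: [0.737, 0.675, -0.002, -0.001]
ft_force: [1.0, 0.8, 0.3]
grip_width: 0.12
```

Run:
```python
from h import *
slot('R',-.035,-.015,.07,3.5)
slot('R',0,.012,.026)
slot('R',0,-.040,.026)
```

```text
t 17.30 pos [0.553  0.0389 0.0921] az 85.0 f [1.  0.8 0.3] grip 0.120 | shift [-0.2937 -0.1158  0.0232] spin 1.422 tilt [-0.002 -0.005 -1.   ]
t 17.30 pos [0.553  0.0389 0.0921] az 85.0 f [1.  0.8 0.3] grip 0.120 | shift [-0.2617 -0.085   0.067 ] spin -0.149 tilt [-0.002 -0.005 -1.   ]
t 17.30 pos [0.553  0.0389 0.0921] az 85.0 f [1.  0.8 0.3] grip 0.120 | shift [-0.3132 -0.0772  0.067 ] spin -0.149 tilt [-0.002 -0.005 -1.   ]
```

>>> send_rows --steps '[[[-0.308,-0.09,-0.01],-0.149],[[-0.308,-0.09,-0.01],-0.149],[[-0.308,-0.09,-0.01],-0.149],[[-0.308,-0.09,-0.01],-0.149],[[-0.308,-0.09,-0.01],-0.149],[[-0.308,-0.09,-0.01],-0.149],[[-0.308,-0.09,0.0],-0.149],[[-0.308,-0.09,0.02],-0.149]]'

```text
clock: 18.3
position: [0.4395, -0.2582, 0.0726]
ee_rot: [0.684, 0.729, 0.001, 0.0]
ft_force: [0.2, 1.5, -0.4]
grip_width: 0.124
```

Run:
```python
from h import *
slot('R',-.012,-.035,.026)
```

```text
t 18.30 pos [ 0.4395 -0.2582  0.0726] az 93.6 f [ 0.2  1.5 -0.4] grip 0.124 | shift [-0.0038 -0.0037  0.0466] spin 0.002 tilt [ 0.001  0.001 -1.   ]
```

>>> send_rows --steps '[[[-0.003,-0.003,0.02],0],[[-0.003,-0.003,0.04],0],[[-0.003,-0.003,0.046],0],[[-0.003,-0.003,0.046],0],[[-0.003,-0.003,0.046],0],[[-0.003,-0.003,0.046],0],[[-0.003,-0.003,0.046],0],[[-0.003,-0.003,0.046],0]]'

```text
clock: 19.3
position: [0.4356, -0.2631, 0.0274]
ee_rot: [0.685, 0.728, 0.0, 0.0]
ft_force: [0.5, 0.0, -0.4]
grip_width: 0.126
```

>>> send_rows --steps '[[[0,0,0],0],[[0,0,0],0],[[0,0,0],0],[[0,0,0],0],[[0,0,-0.03],0],[[0,0,-0.06],0],[[0,0,-0.08],0],[[0,0,-0.08],0]]' --hand 0.26

```text
clock: 20.3
position: [0.4364, -0.2634, 0.1085]
ee_rot: [0.685, 0.728, 0.001, 0.001]
ft_force: [0.2, 1.0, -1.1]
grip_width: 0.258
```

Run:
```python
from h import *
plan((.556,.1155,.08),22.5+90)
p,d=snap('top','top4'); holders(p,box=(170,240,200,262))
```

```text
t 20.30 pos [ 0.4364 -0.2634  0.1085] az 93.5 f [ 0.2  1.  -1.1] grip 0.258 | shift [0.3709 0.1425 0.0286] spin -0.331 tilt [-0.001  0.003 -1.   ]
brass [0.4516 0.1283] az 161 L 0.042 W 0.011 px 237.5 227.9
black [0.5559 0.1154] az 23 L 0.038 W 0.011 px 242.2 194.8
bright [0.5285 0.1033] az 23 L 0.017 W 0.007 px 245.9 203.4
bright [0.4565 0.1267] az 161 L 0.059 W 0.011 px 237.9 226.7
```

>>> send_rows --steps '[[[0.37,0.142,0],-0.331],[[0.37,0.142,0],-0.331],[[0.37,0.142,0],-0.331],[[0.37,0.142,0],-0.331],[[0.37,0.142,0],-0.331],[[0.37,0.142,0],-0.331],[[0.37,0.142,0],-0.331],[[0.37,0.142,0.03],-0.331]]' --hand 0.55

```text
clock: 21.35
position: [0.5557, 0.1172, 0.0773]
ee_rot: [0.554, 0.832, 0.001, 0.001]
ft_force: [0.1, -0.7, -0.6]
grip_width: 0.548
```

Run:
```python
from h import *
plan((.556,.1155,.004),22.5+90)
```

```text
t 21.35 pos [0.5557 0.1172 0.0773] az 112.6 f [ 0.1 -0.7 -0.6] grip 0.548 | shift [-0.0017 -0.0006  0.0733] spin 0.003 tilt [ 0.     0.003 -1.   ]
```

>>> send_rows --steps '[[[-0.001,0,0.04],0],[[-0.001,0,0.065],0],[[-0.001,0,0.073],0],[[-0.001,0,0.074],0],[[-0.001,0,0.074],0],[[-0.001,0,0.074],0],[[-0.001,0,0.074],0],[[-0.001,0,0.074],0]]'

```text
clock: 22.35
position: [0.5551, 0.1141, 0.0036]
ee_rot: [0.556, 0.831, 0.0, 0.0]
ft_force: [-0.1, 0.7, 0.1]
grip_width: 0.548
```

>>> send_rows --steps '[[[0,0,0],0],[[0,0,0],0],[[0,0,0],0],[[0,0,0],0],[[0,0,0],0],[[0,0,0],0],[[0,0,-0.03],0],[[0,0,-0.09],0]]' --hand 0

```text
clock: 23.35
position: [0.553, 0.1136, 0.0919]
ee_rot: [0.556, 0.831, -0.002, -0.002]
ft_force: [1.6, -0.3, 0.5]
grip_width: 0.123
```

Run:
```python
from h import *
slot('R',0,.012,.026)
p,d=snap('top','top5')
cv2.imwrite('pics/z8.png',cv2.resize(p[200:260,320:390,::-1],None,fx=8,fy=8,interpolation=cv2.INTER_CUBIC))
```

```text
t 23.35 pos [0.553  0.1136 0.0919] az 112.5 f [ 1.6 -0.3  0.5] grip 0.123 | shift [-0.2619 -0.2248  0.0671] spin 0.331 tilt [ 0.    -0.006 -1.   ]
```

View pics/z8.png

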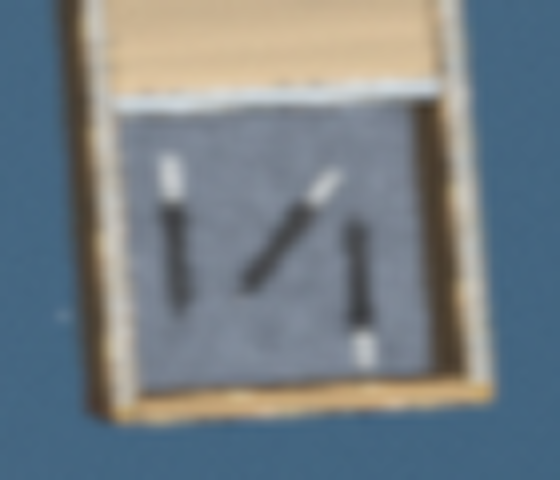

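>>> send_rows --steps '[[[-0.264,-0.2065,-0.01],0.331],[[-0.264,-0.2065,-0.01],0.331],[[-0.264,-0.2065,-0.01],0.331],[[-0.264,-0.2065,-0.01],0.331],[[-0.264,-0.2065,-0.01],0.331],[[-0.264,-0.2065,-0.01],0.331],[[-0.264,-0.2065,0.0],0.331],[[-0.264,-0.2065,0.02],0.331]]'

```text
clock: 24.4
position: [0.4658, -0.2079, 0.0727]
ee_rot: [0.685, 0.729, 0.001, 0.0]
ft_force: [0.8, 0.6, -0.8]
grip_width: 0.12
```

Run:
```python
from h import *
slot('R',.018,.016,.027)
```

```text
t 24.40 pos [ 0.4658 -0.2079  0.0727] az 93.6 f [ 0.8  0.6 -0.8] grip 0.120 | shift [-0.0014 -0.0031  0.0457] spin 0.001 tilt [ 0.     0.001 -1.   ]
```

>>> send_rows --steps '[[[0,-0.002,0.02],0],[[0,-0.002,0.04],0],[[0,-0.002,0.045],0],[[0,-0.002,0.045],0],[[0,-0.002,0.045],0],[[0,-0.002,0.045],0],[[0,-0.002,0.045],0],[[0,-0.002,0.045],0]]'

```text
clock: 25.4
position: [0.4632, -0.209, 0.0284]
ee_rot: [0.685, 0.728, 0.0, 0.0]
ft_force: [-1.3, 0.4, -0.0]
grip_width: 0.127
```

>>> send_rows --steps '[[[0,0,0],0],[[0,0,0],0],[[0,0,0],0],[[0,0,0],0],[[0,0,-0.03],0],[[0,0,-0.06],0],[[0,0,-0.08],0],[[0,0,-0.08],0]]' --hand 0.26

```text
clock: 26.4
position: [0.4641, -0.2092, 0.1095]
ee_rot: [0.685, 0.728, 0.001, 0.001]
ft_force: [0.5, 0.3, -0.6]
grip_width: 0.257
```

Run:
```python
from h import *
plan((.4516,.1283,.08),161-90)
p,d=snap('top','top6'); holders(p,box=(150,240,200,290))
```

```text
t 26.40 pos [ 0.4641 -0.2092  0.1095] az 93.5 f [ 0.5  0.3 -0.6] grip 0.257 | shift [0.3377 0.0082 0.0294] spin 0.393 tilt [-0.     0.003 -1.   ]
brass [0.6371 0.0349] az 65 L 0.043 W 0.010 px 268.4 168.8
brass [0.4516 0.1282] az 161 L 0.042 W 0.010 px 237.5 227.9
bright [0.6871 0.1546] az 90 L 0.031 W 0.018 px 230.1 152.4
bright [0.6348 0.0295] az 65 L 0.058 W 0.010 px 269.7 169.4
bright [0.4568 0.1266] az 161 L 0.058 W 0.011 px 237.8 226.7
```

>>> send_rows --steps '[[[0.337,0.008,0],0.393],[[0.337,0.008,0],0.393],[[0.337,0.008,0],0.393],[[0.337,0.008,0],0.393],[[0.337,0.008,0],0.393],[[0.337,0.008,0],0.393],[[0.337,0.008,0.03],0.393],[[0.337,0.008,0.03],0.393]]' --hand 0.55

```text
clock: 27.45
position: [0.4483, 0.1273, 0.0757]
ee_rot: [0.814, 0.581, -0.003, -0.0]
ft_force: [0.3, -1.0, 0.9]
grip_width: 0.553
```

Run:
```python
from h import *
plan((.4516,.1283,.004),161-90)
p,d=snap('top','top7')
cv2.imwrite('pics/z9.png',cv2.resize(p[200:260,320:390,::-1],None,fx=8,fy=8,interpolation=cv2.INTER_CUBIC))
p,d=snap('side','side7')
```

```text
t 27.45 pos [0.4483 0.1273 0.0757] az 71.0 f [ 0.3 -1.   0.9] grip 0.553 | shift [0.0023 0.003  0.0717] spin 0.001 tilt [-0.004 -0.004 -1.   ]
```

View pics/z9.png

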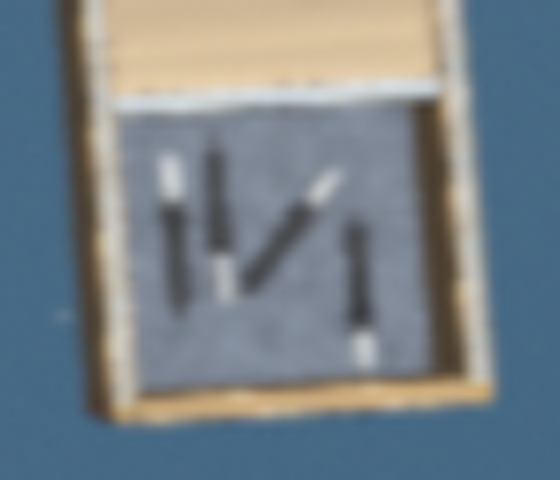

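View pics/side7.png

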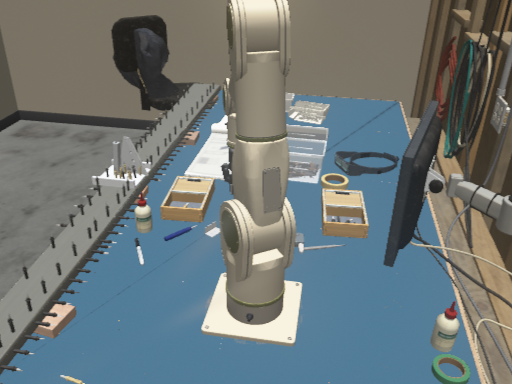

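>>> send_rows --steps '[[[0.001,0.002,0.04],0],[[0.001,0.002,0.065],0],[[0.001,0.002,0.073],0],[[0.001,0.002,0.073],0],[[0.001,0.002,0.073],0],[[0.001,0.002,0.073],0],[[0.001,0.002,0.073],0],[[0.001,0.002,0.073],0]]'

```text
clock: 28.55
position: [0.4528, 0.1283, 0.0055]
ee_rot: [0.814, 0.581, 0.0, -0.0]
ft_force: [-0.4, -0.2, -0.3]
grip_width: 0.552
```

>>> send_rows --steps '[[[0,0,0],0],[[0,0,0],0],[[0,0,0],0],[[0,0,0],0],[[0,0,0],0],[[0,0,0],0],[[0,0,-0.03],0],[[0,0,-0.09],0]]' --hand 0

```text
clock: 29.55
position: [0.451, 0.1275, 0.0944]
ee_rot: [0.814, 0.581, -0.002, -0.0]
ft_force: [1.1, 1.2, 0.2]
grip_width: 0.121
```

Run:
```python
from h import *
slot('L',0,-.034,.026)
p=np.load('pics/top6.npz')['p']
cv2.imwrite('pics/z10.png',cv2.resize(p[200:260,140:210,::-1],None,fx=8,fy=8,interpolation=cv2.INTER_CUBIC))
```

```text
t 29.55 pos [0.451  0.1275 0.0944] az 71.0 f [1.1 1.2 0.2] grip 0.121 | shift [ 0.1408 -0.0601  0.0681] spin -0.393 tilt [-0.004 -0.003 -1.   ]
```

View pics/z10.png

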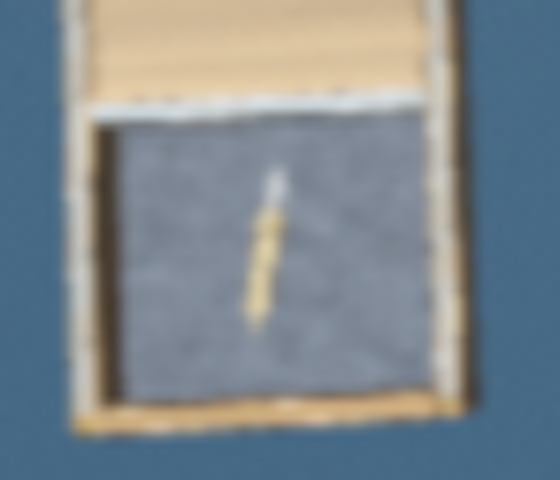

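>>> send_rows --steps '[[[0.141,-0.06,-0.01],-0.393],[[0.141,-0.06,-0.01],-0.393],[[0.141,-0.06,-0.01],-0.393],[[0.141,-0.06,-0.01],-0.393],[[0.141,-0.06,0.02],-0.393],[[0.141,-0.06,0.02],-0.393],[[0.141,-0.06,0.02],-0.393],[[0.141,-0.06,0.02],-0.393]]'

```text
clock: 30.55
position: [0.4426, 0.2809, 0.0763]
ee_rot: [0.685, 0.728, 0.001, 0.0]
ft_force: [0.5, 0.6, -0.9]
grip_width: 0.124
```

Run:
```python
from h import *
slot('L',0,-.034,.026)
```

```text
t 30.55 pos [0.4426 0.2809 0.0763] az 93.5 f [ 0.5  0.6 -0.9] grip 0.124 | shift [-0.0009 -0.0029  0.0503] spin -0.001 tilt [ 0.001  0.001 -1.   ]
```

>>> send_rows --steps '[[[0,-0.002,0.02],0],[[0,-0.002,0.04],0],[[0,-0.002,0.05],0],[[0,-0.002,0.05],0],[[0,-0.002,0.05],0],[[0,-0.002,0.05],0],[[0,-0.002,0.05],0],[[0,-0.002,0.05],0]]'

```text
clock: 31.55
position: [0.44, 0.281, 0.0255]
ee_rot: [0.685, 0.728, 0.0, -0.0]
ft_force: [0.1, -0.2, -0.4]
grip_width: 0.125
```

>>> send_rows --steps '[[[0,0,0],0],[[0,0,0],0],[[0,0,0],0],[[0,0,0],0],[[0,0,-0.03],0],[[0,0,-0.06],0],[[0,0,-0.08],0],[[0,0,-0.08],0]]' --hand 0.26

```text
clock: 32.55
position: [0.4407, 0.2815, 0.1067]
ee_rot: [0.685, 0.728, 0.001, 0.0]
ft_force: [-0.3, 0.3, -0.8]
grip_width: 0.258
```

Run:
```python
from h import *
plan((.6371,.0349,.08),65+90)
p,d=snap('top','top8'); holders(p,box=(150,240,210,290))
```

```text
t 32.55 pos [0.4407 0.2815 0.1067] az 93.5 f [-0.3  0.3 -0.8] grip 0.258 | shift [-0.2582  0.1809  0.0266] spin -1.073 tilt [ 0.002  0.002 -1.   ]
brass [0.6372 0.0351] az 65 L 0.043 W 0.010 px 268.4 168.8
bright [0.6871 0.1546] az 90 L 0.031 W 0.018 px 230.1 152.4
bright [0.6347 0.0293] az 65 L 0.058 W 0.010 px 269.7 169.4
```

>>> send_rows --steps '[[[-0.258,0.18,0],-1.073],[[-0.258,0.18,0],-1.073],[[-0.258,0.18,0],-1.073],[[-0.258,0.18,0],-1.073],[[-0.258,0.18,0],-1.073],[[-0.258,0.18,0],-1.073],[[-0.258,0.18,0.03],-1.073],[[-0.258,0.18,0.03],-1.073]]' --hand 0.55

```text
clock: 33.6
position: [0.633, 0.034, 0.0716]
ee_rot: [0.217, 0.976, -0.001, -0.003]
ft_force: [-0.7, 1.3, 0.1]
grip_width: 0.547
```

Run:
```python
from h import *
plan((.6371,.035,.004),155)
```

```text
t 33.60 pos [0.633  0.034  0.0716] az 155.0 f [-0.7  1.3  0.1] grip 0.547 | shift [-0.0037  0.0029  0.0676] spin -0.001 tilt [ 0.006 -0.003 -1.   ]
```

>>> send_rows --steps '[[[-0.002,0.002,0.04],0],[[-0.002,0.002,0.065],0],[[-0.002,0.002,0.069],0],[[-0.002,0.002,0.07],0],[[-0.002,0.002,0.07],0],[[-0.002,0.002,0.07],0],[[-0.002,0.002,0.07],0],[[-0.002,0.002,0.07],0]]'

```text
clock: 34.6
position: [0.6381, 0.0354, 0.0055]
ee_rot: [0.217, 0.976, 0.0, 0.0]
ft_force: [-0.6, -1.0, 0.3]
grip_width: 0.547
```

>>> send_rows --steps '[[[0,0,0],0],[[0,0,0],0],[[0,0,0],0],[[0,0,0],0],[[0,0,0],0],[[0,0,0],0],[[0,0,-0.03],0],[[0,0,-0.09],0]]' --hand 0

```text
clock: 35.6
position: [0.6359, 0.0352, 0.0935]
ee_rot: [0.216, 0.976, -0.001, -0.003]
ft_force: [1.2, 0.1, -0.5]
grip_width: 0.127
```

Run:
```python
from h import *
slot('L',0,.034,.026)
p,d=snap('top','top9')
cv2.imwrite('pics/z11.png',cv2.resize(p[200:260,140:210,::-1],None,fx=8,fy=8,interpolation=cv2.INTER_CUBIC))
```

```text
t 35.60 pos [0.6359 0.0352 0.0935] az 155.0 f [ 1.2  0.1 -0.5] grip 0.127 | shift [0.3133 0.1988 0.0685] spin 1.073 tilt [ 0.005 -0.003 -1.   ]
```

View pics/z11.png

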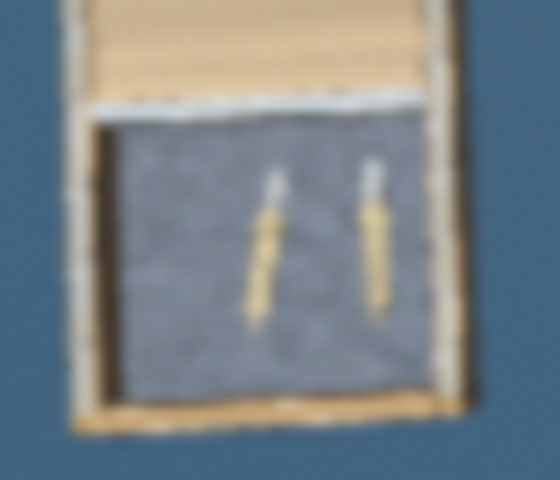

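>>> send_rows --steps '[[[0.313,0.199,-0.01],1.073],[[0.313,0.199,-0.01],1.073],[[0.313,0.199,-0.01],1.073],[[0.313,0.199,-0.01],1.073],[[0.313,0.199,-0.01],1.073],[[0.313,0.199,-0.01],1.073],[[0.313,0.199,-0.01],1.073],[[0.313,0.199,0.02],1.073]]'

```text
clock: 36.65
position: [0.4381, 0.3515, 0.0768]
ee_rot: [0.684, 0.73, 0.002, -0.0]
ft_force: [0.7, -0.1, -0.9]
grip_width: 0.125
```

Run:
```python
from h import *
slot('L',0,.034,.026)
```

```text
t 36.65 pos [0.4381 0.3515 0.0768] az 93.7 f [ 0.7 -0.1 -0.9] grip 0.125 | shift [-0.0037 -0.0029  0.0508] spin 0.004 tilt [ 0.004  0.003 -1.   ]
```

>>> send_rows --steps '[[[-0.002,-0.001,0.02],0],[[-0.002,-0.001,0.04],0],[[-0.002,-0.001,0.05],0],[[-0.002,-0.001,0.05],0],[[-0.002,-0.001,0.05],0],[[-0.002,-0.001,0.05],0],[[-0.002,-0.001,0.05],0],[[-0.002,-0.001,0.05],0]]'

```text
clock: 37.65
position: [0.4377, 0.3461, 0.0255]
ee_rot: [0.685, 0.728, 0.0, -0.0]
ft_force: [-0.0, 0.2, -0.6]
grip_width: 0.124
```

>>> send_rows --steps '[[[0,0,0],0],[[0,0,0],0],[[0,0,0],0],[[0,0,0],0],[[0,0,-0.04],0],[[0,0,-0.09],0],[[0,0,-0.15],0],[[0,0,-0.2],0]]' --hand 0.26

```text
clock: 38.65
position: [0.4377, 0.346, 0.2279]
ee_rot: [0.685, 0.728, 0.001, 0.0]
ft_force: [0.8, 0.0, -0.2]
grip_width: 0.262
```

Run:
```python
from h import *
plan((-.309,.346,.23),0)
print(manip.get_obs()['joint_pos'].round(3))
p,d=snap('top','top10')
cv2.imwrite('pics/z12.png',cv2.resize(p[140:300,130:390,::-1],None,fx=3,fy=3,interpolation=cv2.INTER_CUBIC))
s,d=snap('side','side10')
```

```text
t 38.65 pos [0.4377 0.346  0.2279] az 93.5 f [ 0.8  0.  -0.2] grip 0.262 | shift [ 0.0456 -0.7453 -0.0029] spin -1.510 tilt [ 0.001  0.001 -1.   ]
[-0.793  0.184  0.048  1.653 -0.009  1.304  0.889]
```

View pics/z12.png

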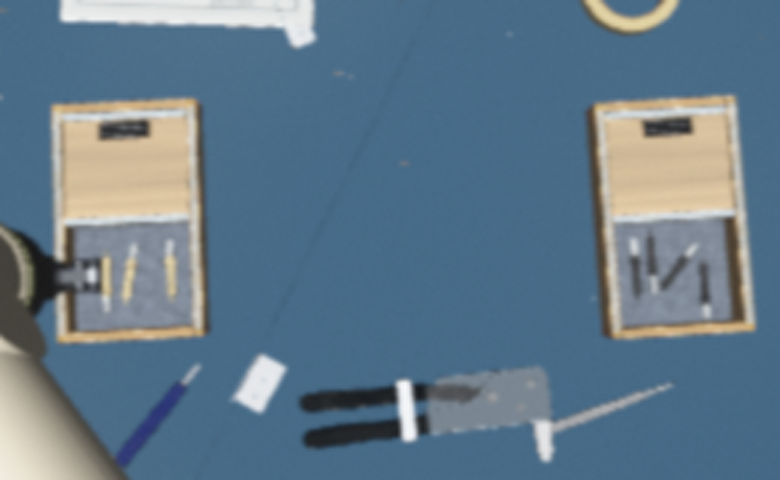

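View pics/side10.png

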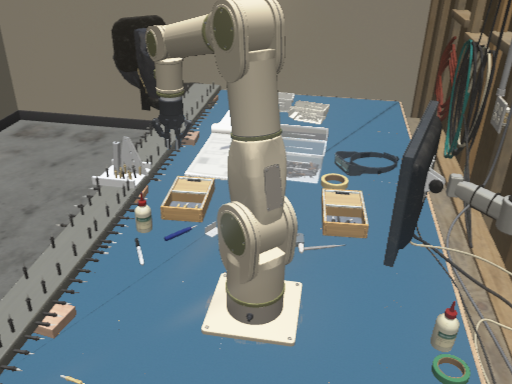

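Run:
```python
from h import *
d=np.load('pics/side10.npz')['d']
v,u=np.mgrid[0:384,0:512]
i=info('side');K=i['intrinsics'];T=np.array(i['pose'])
r=np.stack([(u-K[0,2])/K[0,0],-(v-K[1,2])/K[1,1],-np.ones(u.shape)],-1)*d[...,None]
P=r@T[:3,:3].T+T[:3,3]
np.save('pics/P.npy',P)
q=P[(d>0)&(P[...,2]>.03)&(P[...,0]<.25)&(P[...,0]>-.6)&(P[...,1]>.15)]
for x0 in np.arange(-.4,.25,.05):
    s=q[(q[:,0]>=x0)&(q[:,0]<x0+.05)]
    if len(s): print(round(x0,2),'ymin',s[:,1].min().round(3),'zmax',s[:,2].max().round(3),'y at high',s[s[:,2]>.1][:,1].min().round(3) if (s[:,2]>.1).any() else None)
```

```text
-0.4 ymin 0.466 zmax 0.048 y at high None
-0.35 ymin 0.443 zmax 0.064 y at high None
-0.3 ymin 0.448 zmax 0.1 y at high 0.518
-0.25 ymin 0.448 zmax 0.109 y at high 0.515
-0.2 ymin 0.442 zmax 0.108 y at high 0.514
-0.15 ymin 0.442 zmax 0.107 y at high 0.515
-0.1 ymin 0.445 zmax 0.113 y at high 0.589
-0.05 ymin 0.448 zmax 0.101 y at high 0.518
-0.0 ymin 0.446 zmax 0.106 y at high 0.517
0.05 ymin 0.445 zmax 0.11 y at high 0.517
0.1 ymin 0.448 zmax 0.105 y at high 0.511
0.15 ymin 0.15 zmax 0.699 y at high 0.15
0.2 ymin 0.151 zmax 0.696 y at high 0.151
```

>>> send_rows --steps '[[[0.168,-0.228,-0.02],-0.1],[[0.168,-0.228,-0.02],-0.2],[[0.168,-0.228,-0.02],-0.3],[[0.168,-0.228,-0.02],-0.4],[[0.203,-0.476,-0.02],-0.5],[[0.203,-0.476,-0.02],-0.6],[[0.203,-0.476,-0.02],-0.7],[[0.203,-0.476,-0.02],-0.8]]'

```text
clock: 39.75
position: [-0.0214, 0.5152, 0.2448]
ee_rot: [0.346, 0.938, 0.0, 0.0]
ft_force: [0.5, 1.9, -0.6]
grip_width: 0.259
```

Run:
```python
from h import *
plan((-.309,.3435,.15),171)
print(manip.get_obs()['joint_pos'].round(3))
s,d=snap('side','side11')
holders(s,cam='side',box=(350,384,30,120))
t,d=snap('top','top11')
```

```text
t 39.75 pos [-0.0214  0.5152  0.2448] az 139.5 f [ 0.5  1.9 -0.6] grip 0.259 | shift [ 0.1073 -0.3174  0.0947] spin -0.549 tilt [ 0.  0. -1.]
[-1.317  0.109 -0.411  1.709  0.045  1.333  0.699]
brass [-0.3092  0.3439] az 80 L 0.052 W 0.011 px 73.7 380.0
bright [-0.2567  0.4764] az 92 L 0.010 W 0.004 px 31.6 353.4
bright [-0.3074  0.3493] az 80 L 0.064 W 0.010 px 72.1 379.1
```

View pics/side11.png

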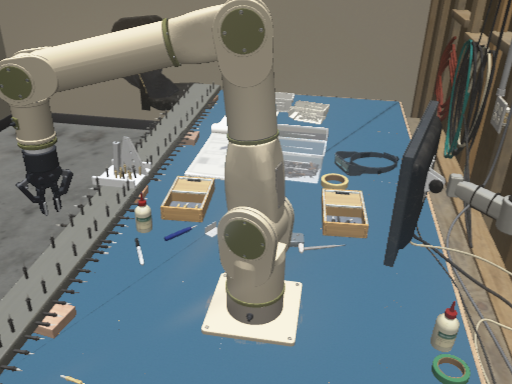

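View pics/top11.png

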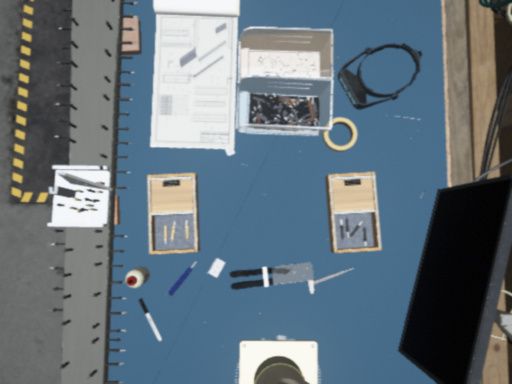

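>>> send_rows --steps '[[[0.107,-0.317,0],-0.1],[[0.107,-0.317,0],-0.2],[[0.107,-0.317,0],-0.3],[[0.107,-0.317,0],-0.4],[[0.107,-0.317,0],-0.5],[[0.107,-0.317,0],-0.549],[[0.107,-0.317,0.04],-0.549],[[0.107,-0.317,0.09],-0.549]]' --hand 0.6

```text
clock: 40.85
position: [-0.3071, 0.3455, 0.1544]
ee_rot: [0.081, 0.997, 0.001, -0.0]
ft_force: [0.5, 1.1, -1.3]
grip_width: 0.598
```

Run:
```python
from h import *
plan((-.309,.344,.004),171)
print(manip.get_obs()['joint_pos'].round(3))
s,d=snap('side','side12')
```

```text
t 40.85 pos [-0.3071  0.3455  0.1544] az 170.8 f [ 0.5  1.1 -1.3] grip 0.598 | shift [ 0.0015 -0.0021  0.1504] spin -0.004 tilt [ 0.001  0.002 -1.   ]
[-1.656  0.089 -0.762  1.941  0.069  1.135  0.535]
```

View pics/side12.png

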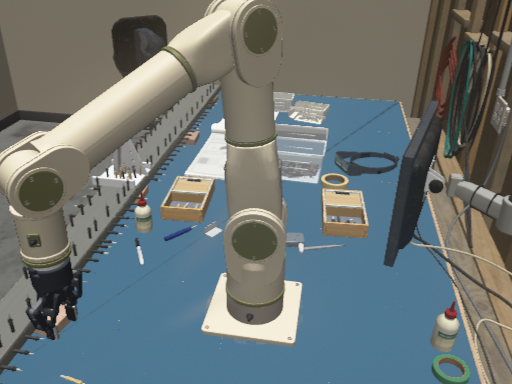

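>>> send_rows --steps '[[[0.001,-0.001,0.05],0],[[0.001,-0.001,0.09],0],[[0.001,-0.001,0.12],0],[[0.001,-0.001,0.14],0],[[0.001,-0.001,0.149],0],[[0.001,-0.001,0.149],0],[[0.001,-0.001,0.149],0],[[0.001,-0.001,0.149],0]]'

```text
clock: 41.9
position: [-0.3085, 0.3443, 0.0068]
ee_rot: [0.08, 0.997, 0.001, -0.0]
ft_force: [-0.0, 0.1, 0.5]
grip_width: 0.602
```

>>> send_rows --steps '[[[0,0,0],0],[[0,0,0],0],[[0,0,0],0],[[0,0,0],0],[[0,0,0],0],[[0,0,0],0],[[0,0,0],0],[[0,0,0],0]]' --hand 0

```text
clock: 42.9
position: [-0.3083, 0.3437, 0.006]
ee_rot: [0.08, 0.997, 0.0, 0.0]
ft_force: [-0.7, -0.7, 0.4]
grip_width: 0.004
```

>>> send_rows --steps '[[[0,0,-0.05],0],[[0,0,-0.11],0],[[0,0,-0.17],0],[[0,0,-0.23],0],[[0,0,-0.23],0],[[0,0,-0.23],0],[[0,0,-0.23],0],[[0,0,-0.23],0]]'

```text
clock: 43.9
position: [-0.308, 0.3433, 0.2351]
ee_rot: [0.08, 0.997, -0.001, 0.0]
ft_force: [0.3, -0.2, 0.7]
grip_width: 0.003
```

Run:
```python
from h import *
plan((-.309,.344,.004),171)
s,d=snap('side','side13')
holders(s,cam='side',box=(350,384,30,120))
cv2.imwrite('pics/z13.png',cv2.resize(s[284:384,0:160,::-1],None,fx=5,fy=5,interpolation=cv2.INTER_CUBIC))
```

```text
t 43.90 pos [-0.308   0.3433  0.2351] az 170.8 f [ 0.3 -0.2  0.7] grip 0.003 | shift [0.0013 0.0009 0.2311] spin -0.003 tilt [-0.001 -0.002 -1.   ]
brass [-0.3092  0.3439] az 80 L 0.052 W 0.011 px 73.7 380.0
bright [-0.2567  0.4766] az 93 L 0.009 W 0.004 px 31.5 353.4
bright [-0.3064  0.3544] az 81 L 0.054 W 0.010 px 71.3 378.8
bright [-0.3127  0.3221] az 73 L 0.009 W 0.003 px 83.3 383.2
```

View pics/z13.png

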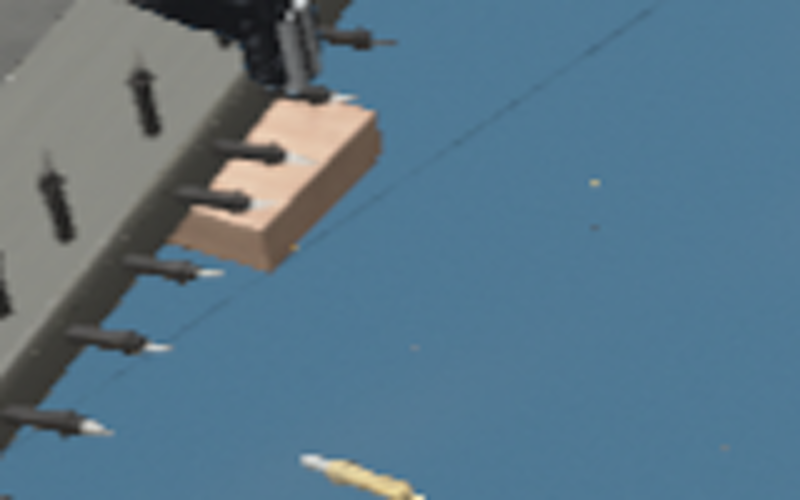

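Run:
```python
from h import *
plan((-.03,.515,.235),139.5)
p=np.load('pics/top11.npz')['p']
for u0,s in((140,'L'),(320,'R')):
    c=cv2.resize(p[165:200,u0:u0+70].astype(np.float32),None,fx=4,fy=4,interpolation=cv2.INTER_CUBIC).max(2)<80
    k,l,st,ce=cv2.connectedComponentsWithStats(c.astype(np.uint8))
    for i in range(1,k):
        if st[i,4]>150:
            q=onplane('top',ce[i][0]/4+u0-.4,ce[i][1]/4+165-.4,.05)[:2]; print(s,q.round(4),((q-W[s])@ax).round(4),((q-W[s])@ay).round(4),st[i,4])
```

```text
t 43.95 pos [-0.3081  0.3434  0.2352] az 170.8 f [-0.4 -0.2  0.3] grip 0.001 | shift [-2.471e-01  2.138e-01  2.000e-04] spin 0.546 tilt [-0.001 -0.001 -1.   ]
L [0.5827 0.3258] 0.1455 0.003 595
R [ 0.5712 -0.1403] 0.1303 0.0783 349
R [ 0.5924 -0.218 ] 0.1467 -0.0005 819
```

>>> send_rows --steps '[[[-0.247,0.214,-0.01],0.1],[[-0.247,0.214,-0.01],0.2],[[-0.247,0.214,-0.01],0.3],[[-0.247,0.214,-0.01],0.4],[[-0.247,0.214,-0.01],0.5],[[-0.247,0.214,-0.01],0.546],[[-0.247,0.214,-0.01],0.546],[[-0.247,0.214,-0.01],0.546]]'

```text
clock: 44.95
position: [-0.0322, 0.5149, 0.246]
ee_rot: [0.344, 0.939, -0.0, -0.0]
ft_force: [-0.4, -0.9, -0.5]
grip_width: 0.003
```

Run:
```python
from h import *
plan((.25,.48,.235),110)
plan((.583,.325,.235),93.5)
```

```text
t 44.95 pos [-0.0322  0.5149  0.246 ] az 139.7 f [-0.4 -0.9 -0.5] grip 0.003 | shift [-0.2378  0.1558  0.0108] spin 0.519 tilt [ 0.    -0.001 -1.   ]
t 44.95 pos [-0.0322  0.5149  0.246 ] az 139.7 f [-0.4 -0.9 -0.5] grip 0.003 | shift [-0.5921  0.2529  0.0107] spin 0.807 tilt [ 0.    -0.001 -1.   ]
```

>>> send_rows --steps '[[[-0.238,0.156,0],0.1],[[-0.238,0.156,0],0.2],[[-0.238,0.156,0],0.3],[[-0.238,0.156,0],0.4],[[-0.591,0.252,0],0.5],[[-0.591,0.252,0],0.6],[[-0.591,0.252,0],0.7],[[-0.591,0.252,0],0.807]]'

```text
clock: 45.95
position: [0.4466, 0.3836, 0.2465]
ee_rot: [0.686, 0.727, 0.0, -0.0]
ft_force: [0.1, 0.6, 0.3]
grip_width: 0.001
```

Run:
```python
from h import *
plan((.583,.325,.06),93.5)
```

```text
t 45.95 pos [0.4466 0.3836 0.2465] az 93.3 f [0.1 0.6 0.3] grip 0.001 | shift [-0.0666  0.1328  0.1865] spin -0.003 tilt [ 0.001  0.    -1.   ]
```

>>> send_rows --steps '[[[-0.066,0.132,0.05],-0.003],[[-0.066,0.132,0.07],-0.003],[[-0.066,0.132,0.11],-0.003],[[-0.066,0.132,0.15],-0.003],[[-0.066,0.132,0.18],-0.003],[[-0.066,0.132,0.18],-0.003],[[-0.066,0.132,0.18],-0.003],[[-0.066,0.132,0.18],-0.003]]'

```text
clock: 46.95
position: [0.5828, 0.326, 0.0682]
ee_rot: [0.685, 0.728, 0.002, 0.0]
ft_force: [-0.1, -0.1, 0.7]
grip_width: -0.006
```

Run:
```python
from h import *
plan((.583,.325,.047),93.5)
```

```text
t 46.95 pos [0.5828 0.326  0.0682] az 93.5 f [-0.1 -0.1  0.7] grip -0.006 | shift [-0.0011  0.0001  0.0212] spin -0.000 tilt [ 0.002  0.003 -1.   ]
```

>>> send_rows --steps '[[[0,0,0.01],0],[[0,0,0.014],0],[[0,0,0.016],0],[[0,0,0.017],0],[[0,0,0.018],0],[[0,0,0.019],0],[[0,0,0.02],0],[[0,0,0.02],0]]'

```text
clock: 47.95
position: [0.5823, 0.325, 0.0497]
ee_rot: [0.686, 0.728, 0.0, -0.0]
ft_force: [-13.6, -8.3, 31.3]
grip_width: -0.001
```

>>> send_rows --steps '[[[0,-0.01,-0.001],0],[[0,-0.022,-0.001],0],[[0,-0.034,-0.001],0],[[0,-0.046,-0.001],0],[[0,-0.06,-0.001],0],[[0,-0.074,-0.001],0],[[0,-0.088,-0.001],0],[[0,-0.1,-0.001],0]]'

```text
clock: 48.95
position: [0.4848, 0.3192, 0.0499]
ee_rot: [0.686, 0.728, 0.003, 0.001]
ft_force: [1.8, -3.6, 18.4]
grip_width: 0.001
```

>>> send_rows --steps '[[[0,-0.003,0],0],[[0,-0.005,0],0],[[0,-0.007,0],0],[[0,-0.009,0],0],[[0,-0.01,0],0],[[0,-0.01,0],0],[[0,-0.01,0],0],[[0,-0.01,0],0]]'

```text
clock: 49.95
position: [0.4767, 0.3188, 0.05]
ee_rot: [0.686, 0.727, 0.004, 0.002]
ft_force: [8.0, -1.8, 14.0]
grip_width: 0.002
```

>>> send_rows --steps '[[[0,0,-0.03],0],[[0,0,-0.08],0],[[0,0,-0.1],0],[[-0.3,0.1,-0.1],0],[[-0.3,0.1,-0.1],0],[[-0.3,0.1,-0.1],0],[[-0.3,0.1,-0.1],0],[[-0.3,0.1,-0.1],0]]'

```text
clock: 50.95
position: [0.5894, 0.0265, 0.1473]
ee_rot: [0.685, 0.728, 0.0, 0.0]
ft_force: [1.6, 0.1, 0.3]
grip_width: -0.004
```

Run:
```python
from h import *
plan((.592,-.218,.12),93.5)
p,d=snap('top','top14')
cv2.imwrite('pics/z14.png',cv2.resize(p[160:260,130:290,::-1],None,fx=5,fy=5,interpolation=cv2.INTER_CUBIC))
```

```text
t 50.95 pos [0.5894 0.0265 0.1473] az 93.5 f [1.6 0.1 0.3] grip -0.004 | shift [-0.2443 -0.0122  0.0272] spin -0.001 tilt [ 0.     0.001 -1.   ]
```

View pics/z14.png

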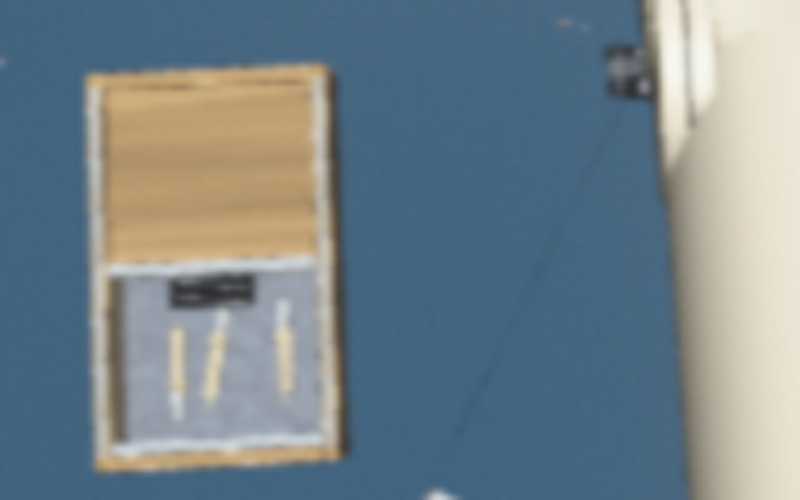

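>>> send_rows --steps '[[[-0.244,-0.012,0],0],[[-0.244,-0.012,0],0],[[-0.244,-0.012,0],0],[[-0.244,-0.012,0],0],[[-0.244,-0.012,0.04],0],[[-0.244,-0.012,0.08],0],[[-0.244,-0.012,0.08],0],[[-0.244,-0.012,0.08],0]]'

```text
clock: 52.0
position: [0.5924, -0.2161, 0.0686]
ee_rot: [0.685, 0.728, 0.0, 0.001]
ft_force: [-0.2, -0.6, 0.3]
grip_width: -0.001
```

```bash
cat >> h.py <<'E'
def pad(p,s,v0=165,v1=240):
    u0={'L':140,'R':320}[s]
    c=cv2.resize(p[v0:v1,u0:u0+70].astype(np.float32),None,fx=4,fy=4,interpolation=cv2.INTER_CUBIC).max(2)<80
    k,l,st,ce=cv2.connectedComponentsWithStats(c.astype(np.uint8))
    for i in range(1,k):
        if st[i,4]>150:
            q=onplane('top',ce[i][0]/4+u0-.4,ce[i][1]/4+v0-.4,.05)[:2]; print(s,q.round(4),((q-W[s])@ax).round(4),((q-W[s])@ay).round(4),st[i,4])
E
python3 - <<'E'
from h import *
plan((.592,-.218,.047),93.5)
pad(np.load('pics/top14.npz')['p'],'L'); pad(np.load('pics/top0.npz')['p'],'L');pad(np.load('pics/top0.npz')['p'],'R')
E
```

```text
t 52.00 pos [ 0.5924 -0.2161  0.0686] az 93.5 f [-0.2 -0.6  0.3] grip -0.001 | shift [-0.0019 -0.0005  0.0216] spin -0.001 tilt [-0.001  0.002 -1.   ]
L [0.514  0.2459] 0.0719 -0.0726 724
L [0.4793 0.3191] 0.0418 0.0026 932
L [0.4984 0.3211] 0.061 0.0034 714
R [ 0.5174 -0.1438] 0.0765 0.0781 903
R [ 0.5116 -0.2244] 0.0657 -0.0019 808
```

>>> send_rows --steps '[[[0,0,0.01],0],[[0,0,0.014],0],[[0,0,0.016],0],[[0,0,0.017],0],[[0,0,0.018],0],[[0,0,0.019],0],[[0,0,0.02],0],[[0,0,0.02],0]]'

```text
clock: 53.0
position: [0.5919, -0.216, 0.0498]
ee_rot: [0.686, 0.728, 0.001, 0.0]
ft_force: [-10.6, 5.2, 24.8]
grip_width: 0.004
```

>>> send_rows --steps '[[[0,-0.01,-0.001],0],[[0,-0.022,-0.001],0],[[0,-0.034,-0.001],0],[[0,-0.046,-0.001],0],[[0,-0.06,-0.001],0],[[0,-0.074,-0.001],0],[[0,-0.088,-0.001],0],[[0,-0.1,-0.001],0]]'

```text
clock: 54.0
position: [0.4934, -0.2225, 0.05]
ee_rot: [0.686, 0.728, 0.001, 0.002]
ft_force: [1.1, -0.3, 11.7]
grip_width: 0.002
```

>>> send_rows --steps '[[[0,-0.003,0],0],[[0,-0.005,0],0],[[0,-0.007,0],0],[[0,-0.009,0],0],[[0,-0.011,0],0],[[0,-0.012,0],0],[[0,-0.012,0],0],[[0,-0.012,0],0]]'

```text
clock: 55.0
position: [0.4828, -0.2231, 0.0501]
ee_rot: [0.685, 0.728, 0.002, 0.003]
ft_force: [4.3, -0.1, 7.5]
grip_width: 0.002
```

>>> send_rows --steps '[[[0,0,-0.03],0],[[0,0,-0.08],0],[[0,0,-0.12],0],[[0.24,0.03,-0.15],0],[[0.24,0.03,-0.15],0],[[0.24,0.03,-0.15],0],[[0.24,0.03,-0.15],0],[[0.24,0.03,-0.15],0]]'

```text
clock: 56.0
position: [0.4955, 0.0235, 0.1987]
ee_rot: [0.683, 0.731, 0.001, -0.0]
ft_force: [0.3, -0.6, -0.5]
grip_width: -0.003
```

Run:
```python
from h import *
p,d=snap('top','top15')
cv2.imwrite('pics/z15.png',cv2.resize(p[140:270,130:390,::-1],None,fx=3,fy=3,interpolation=cv2.INTER_CUBIC))
pad(p,'L');pad(p,'R')
s,d=snap('side','side15')
cv2.imwrite('pics/z16.png',cv2.resize(s[160:250,120:380,::-1],None,fx=3,fy=3,interpolation=cv2.INTER_CUBIC))
for n,a in (('top14',None),):pass
```

```text
L [0.5133 0.2459] 0.0713 -0.0726 652
L [0.4793 0.3191] 0.0418 0.0026 892
R [ 0.5668 -0.1405] 0.126 0.0784 521
R [ 0.4877 -0.224 ] 0.0419 -0.0001 1087
```

View pics/z15.png

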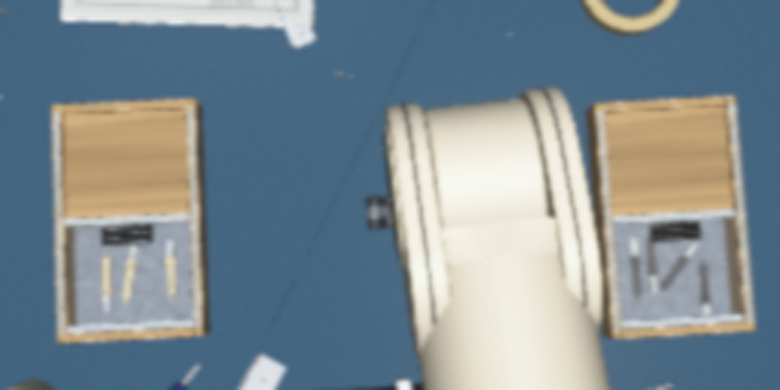

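View pics/z16.png

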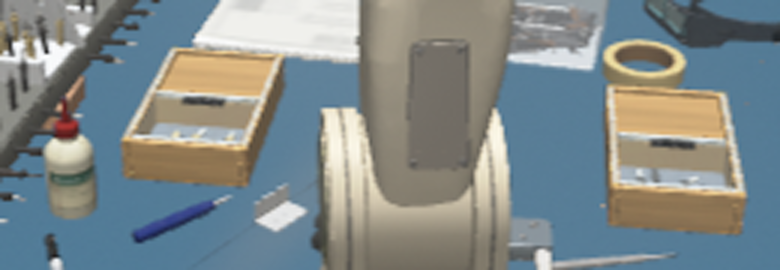

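Run:
```python
from h import *
print(manip.get_obs()['clock'], manip.hand_in())
```

```text
the job is handed in; nothing more can be done
56.1 None
```

I moved all five loose sheet holders I found into their boxes, shut both lids and handed the job in at 56 s. The three black holders went into the right-hand box and the two brass ones into the left-hand box.

**Lids:** The thumb patches moved back about 0.104 m (left) and 0.105 m (right) from fully open. That puts both lids about 1 mm or less from shut, against the 6 mm allowed. The sideways force rose to 8 N (left) and 4 N (right) at the end of each push, which fits the lids meeting their stops.

**Wells:** The last pictures, through the closed lids, show four black holders in the right well and three brass in the left. All lie flat, and both earlier holders are where they were. The tape roll and oil bottle look undisturbed in the last pictures; I did not measure them.

**One check disagreed:** The side view shows what looks like a sixth, brass holder behind the robot at about (-0.31, 0.34). It measured 64 mm long. When I tried to grasp it there, the fingers closed completely with nothing between them and it did not move. I took it to be scenery and left it. If it does count as a loose holder, the job is incomplete.

The monitor hides part of the bench from the top camera, so I could not check that patch fully.

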